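# Pack the bakery sample set

### The arm

A 7-joint arm with a two-finger parallel gripper is mounted at the origin on the work surface. World frame = base frame: x ahead of the robot, y to its left, z up, the work surface at z = 0. Lengths are in mm, angles in rad, forces in N, time in s.
With the tool pointing down it reaches from about 400 to 850 mm from the base axis. Payload 4.5 kg.
Tool frame: the origin (TCP) lies midway between the tips of the shut fingers; the grasp point (between the pads) lies 19 mm behind it; z points along the fingers, y is the direction in which the jaws open and shut (so a half turn about z gives the same grasp; the last joint's range is limited). The gripper opens to 85 mm and grips with 20 to 120 N. Pads are 22 mm wide; open, the fingers measure 114 mm over their backs; the gripper's body (76 mm by 85 mm) begins 54 mm behind the grasp point. The pads swing forward as they close: fully open they stand 13 mm farther back than shut.
Start: joints at [-1.146, 0.689, -0.195, 1.565, 0.157, 0.902, -0.215], TCP at [238.063, 577.91, 231.317] pointing down, gripper open.
Joint ranges: [-3.01, 3.01], [-0.46, 2.08], [-1.47, 1.51], [0.13, 2.56], [-1, 4.14], [0.04, 2.09], [-2.66, 2.66]. Speed limits (rad/s): [2.57, 2.57, 3.14, 3.14, 3.14, 3.14, 3.14].

### API

Orientations are given as a unit quaternion [w, x, y, z].
In Python, from workcell import telemetry, viewer, robot gives the robot as it stands. The module is installed in compiled form; this text tells all that it offers.
- The arm moves only by the tool servo_tool, never from a script. Its arguments are lists of equal length, an entry for each row: "dp": the shift along the tool's x, y, z each as a share of 30 mm, from -1 to 1, a list of three; "rotation": the turn, a rotation vector about the tool's x, y, z each as a share of 4 degrees, from -1 to 1, a list of three. In form: {"dp": [[x, y, z], ...], "rotation": [[wx, wy, wz], ...]}. A call has 1 to 8 rows; each row shifts and turns the commanded pose from where the row before left it, along the tool's axes as they then stand; what a row does not reach is not made up. A row lasts 1/8 s, in which the tool goes at most 62.5 mm and 10.7 degrees, less where a joint would pass 70% of its speed; a pose out of reach is approached as far as the arm can. A call with a number of a shift or a turn outside -1 to 1 is refused whole. A call with a gripper value outside its range is refused whole. "claw" is the opening, from 0 (shut) to 1 (fully open), set as the call begins (left out, the last holds). The fingers move at their own pace and stop on an object; "force" is the grip in N (left out, the last holds). Time passes only in rows, so rows that do not move let the fingers close. It gives the time, the measured TCP pose, the force and the opening at its end, in the units of the state.
- telemetry.state(): the state, without advancing time (a new reading comes with each control period).
- viewer.camera(name): name is "side" or "top"; returns the picture (400x640x3 uint8, red, green, blue); there is no depth.
- viewer.camera_info(name): a dict with "intrinsics" (3x3 intrinsics, pixels), "eye" and "attitude" of the camera in the world. Camera axes: x right, y down, z forward; pixel columns grow to the right and rows downward; lengths in mm; the calibration is good to about 2 mm. A picture is of the moment at which its call begins. camera_info takes no time and is no camera call.
- robot.finish_job(): hands the job in, once; it reports no verdict.
The state is a dict: "time": time; "q": joint angles; "dq": joint speeds; "joint_efforts": joint torques, N m; "tool_pos": TCP position; "tcp_rot": TCP orientation; "wrist_force": force on the tool from outside, world axes, zero at the start; "ft_torque": the same for the moment, N m; "finger_gap": finger opening in mm.
Only numpy, scipy, OpenCV 4.12 (cv2) and the standard library are available. Lean on these libraries where they do the work, as an engineer would, in place of code of your own. Each camera call takes 0.05 s, during which the arm holds its last target.

### The job

Pack the sample set: put the long twisted loaf lengthwise in the gold tray, the seeded round bun in the white round tray, the ring cake over the post on the blue base, and stand the crispbread upright in the green rack's slot, short edge down and fully seated. Lower each one into place rather than dropping it, let everything come to rest flat and released, and do not disturb the sugar shaker or the red cup.

Things in the scene. Friction and masses are not known exactly. Their poses are not given: they have to be found in the camera images.
- twist_center (a point): Long golden-brown twisted loaf, baked hard, 130 x 44 mm and about 38 mm tall, flat underneath. The point is its centre, 19 mm above its underside; x runs along its length, y across its width, z up. Starts lying on the flat black baking sheet, whose surface is 3 mm above the table (rim 8 mm).
- bun_center (a point): Round pale bun with light seeds on its dome, baked hard, 60 mm diameter (straight sides from 5 to 26 mm up), 42 mm tall. The point is its centre, 21 mm above its underside; z up. Starts on the black baking sheet (surface 3 mm above the table).
- ring_center (a point): Dark chocolate-brown ring cake with light sprinkles, baked hard, 62 mm outside diameter, 27 mm hole, 28 mm tall. The point is its centre, in the hole, 14 mm above its underside; z along the hole, up. Starts on the black baking sheet (surface 3 mm above the table).
- crisp_center (a point): Brown rye crispbread, a rigid plate 12 mm thick (its x), 70 mm wide (y), 90 mm long (z). The point is its centre. It starts on a short edge in an aluminium easel, leaning 0.35 rad towards the robot; the easel's back plate covers the lower 48 mm of the face towards the robot, so the upper 40 mm are free to grip by the faces. A 6 mm lip is before its foot; it lifts out freely, straight up or along its lean.
- long_bed (a point): Gold rectangular card tray with white paper in it, fixed: outside 158 x 74 mm, inside 150 x 66 mm, rim 9 mm above the table. The point is the centre of its inner floor, 5 mm above the table; x runs along its length.
- round_bed (a point): White round tray without a post, fixed: inside diameter 84 mm, wall 4 mm, rim 9 mm above the table. The point is the centre of its inner floor, 5 mm above the table.
- spindle_bed (a point): Blue round base of 88 mm diameter with an upright steel post in the middle, fixed. The post is 12 mm thick with a tapered tip and rises 39 mm above the base. The point is the centre of the base's top, at the foot of the post, 6 mm above the table.
- slot_bed (a point): Green rack, fixed, 56 x 90 mm, with one straight upright slot. The slot is 16 mm wide (along its x), runs along its y and is open at both ends (90 mm long); its mouth is chamfered at 45 degrees to 32 mm wide. The point is the centre of the slot's floor, 6 mm above the table; the narrow part reaches 30 mm above this floor, the chamfer's top edge about 38 mm.
- shaker_center (a point): Bystander: steel sugar shaker, 60 mm diameter, 94 mm tall, standing on the table. The point is its centre, 47 mm up.
- cup_center (a point): Bystander: red measuring cup, 70 mm rim diameter, 60 mm tall, standing on the table. The point is its centre, 30 mm up.
Things that resemble listed ones, but are neither listed nor needed, are in the scene too. There is more than one size of the part that bears ring_center; the job needs the smallest.

How it is judged (in metres and radians):
At the end, for the whole second after the job is handed in: At rest, released, each flat on its own bed (height within 5 mm): loaf within 16 mm and 0.22 rad, bun 15 mm, ring 12 mm round the post; crispbread on the slot floor, upright within 0.2 rad, along the slot within 0.25 rad, centre within 12 mm across and 20 mm along (horizontal distance between twist_center and long_bed below 0.016 m and z of twist_center in the frame of long_bed between 0.014 and 0.024 m and angle between each of twist_center, bun_center, ring_center's own z axis and vertical below 0.15 rad and angle between the x axis of twist_center and the x axis of long_bed, either way round below 0.22 rad and horizontal distance between bun_center and round_bed below 0.015 m and z of bun_center in the frame of round_bed between 0.016 and 0.026 m and horizontal distance between ring_center and spindle_bed below 0.012 m and z of ring_center in the frame of spindle_bed between 0.009 and 0.019 m and x of crisp_center in the frame of slot_bed between -0.012 and 0.012 m and y of crisp_center in the frame of slot_bed between -0.02 and 0.02 m and z of crisp_center in the frame of slot_bed between 0.04 and 0.05 m and angle between the z axis of crisp_center and the z axis of slot_bed, either way round below 0.2 rad and angle between the x axis of crisp_center and the x axis of slot_bed, either way round below 0.25 rad and linear speed of each of twist, bun, ringcake, crisp below 0.03 m/s and angular speed of each of twist, bun, ringcake below 0.5 rad/s); the robot touches nothing.
It fails at once if the shaker is knocked over or pushed away more than 3 cm (distance of shaker_center from where it was at the start of the episode above 0.03 m or angle between shaker_center's own z axis and vertical above 0.5 rad).
It fails at once if the cup is knocked over or pushed away more than 3 cm (distance of cup_center from where it was at the start of the episode above 0.03 m or angle between cup_center's own z axis and vertical above 0.5 rad).
It fails at once if a baked thing is dropped or thrown (out of the fingers with its centre more than 10 cm above the table) ((height (world z) of twist_center above 0.1 m and contact force between twist and the fingers below 0.001 N) or (height (world z) of bun_center above 0.1 m and contact force between bun and the fingers below 0.001 N) or (height (world z) of ring_center above 0.1 m and contact force between ringcake and the fingers below 0.001 N) or (height (world z) of crisp_center above 0.1 m and contact force between crisp and the fingers below 0.001 N)).
It also fails if it takes over 120 s, if anything falls off the work surface, if the arm or the gripper's body presses on something with over 40 N, if the wrist force passes 120 N, or if a joint passes its speed limit or range.

## Working session

There is one attempt and no reset: what is moved stays moved. The work goes in short steps, Python scripts to look and compute and a tool call to move; the robot and the scene stay as the last step left them, time stands still between calls to the robot, and variables do not carry over. Pictures are saved under pics/ and viewed, and the job is handed in when it is done.

Besides the shell and the picture viewer there is one more tool, called after ">>>" by a JSON object that holds its "method" and its "body". servo_tool: Moves the arm, as the interface text tells. Its arguments: {"type":"object","properties":{"dp":{"type":"array"},"rotation":{"type":"array"},"claw":{"type":"number"},"force":{"type":"number"}},"required":["dp","rotation"]}

```bash
mkdir -p pics; python3 - <<'E'
from workcell import telemetry, viewer, robot
import cv2
s=telemetry.state()
for k in s: print(k,s[k])
for n in("side","top"):
    im=viewer.camera(n); cv2.imwrite(f"pics/{n}0.png",im[:,:,::-1]); i=viewer.camera_info(n); print(n,i)
E
```

```text
time 0.0
q [-1.14615878  0.69000043 -0.19451159  1.56642814  0.15726784  0.90248163
 -0.21510677]
dq [ 0.00058031  0.00025519 -0.00094847 -0.00056302 -0.0001988  -0.00062167
 -0.00120586]
joint_efforts [-2.62932499e-04 -5.39611995e+01 -1.26596075e+00 -1.58541816e+01
  9.22887266e-03  9.57525917e-03  2.41923601e-06]
tool_pos [237.88006201 577.21141966 230.45131359]
tcp_rot [-1.29865012e-04  1.94144802e-01  9.80972408e-01 -9.55736057e-04]
wrist_force [ 0.22031086 -0.01845633  0.05645708]
ft_torque [-0.0003008  -0.03965539 -0.05007884]
finger_gap 85.53287845225918
side {'intrinsics': array([[454.49657193,   0.        , 317.93637376],
       [  0.        , 454.49657193, 196.46008508],
       [  0.        ,   0.        ,   1.        ]]), 'eye': array([  176.96366648, -1168.75671025,   863.8306314 ]), 'attitude': array([-0.4707737 ,  0.87002871, -0.1298182 ,  0.06759738])}
top {'intrinsics': array([[408.13126141,   0.        , 313.09096629],
       [  0.        , 408.13126141, 200.73750283],
       [  0.        ,   0.        ,   1.        ]]), 'eye': array([ 375.91879041,   53.54462253, 1269.3985344 ]), 'attitude': array([-0.03830099,  0.71165798, -0.7000018 ,  0.04553498])}
```

View pics/top0.png

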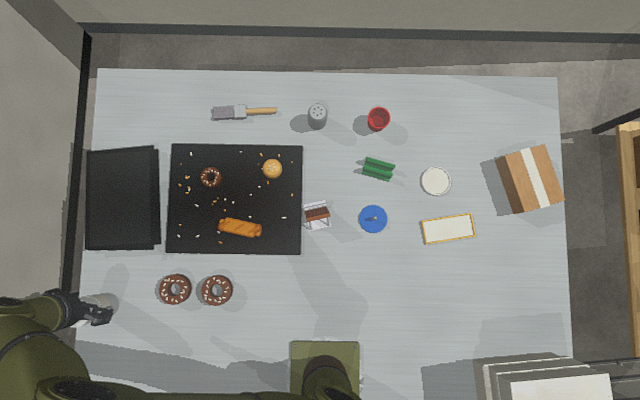

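View pics/side0.png

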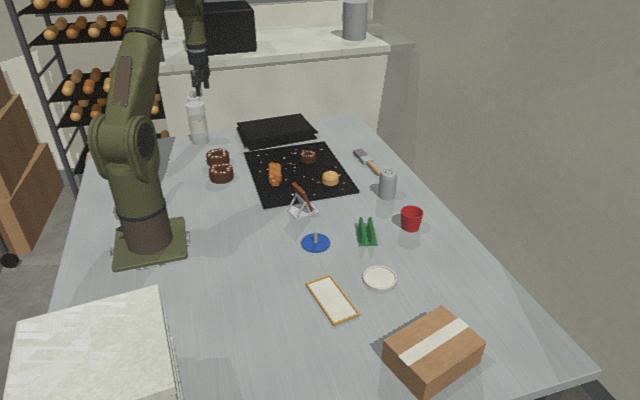

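```bash
cat > h.py <<'E'
import numpy as np, cv2
from scipy.spatial.transform import Rotation as R
from workcell import telemetry, viewer, robot
def rot(q): return R.from_quat([q[1],q[2],q[3],q[0]])
def cast(n,uv,z):
    i=viewer.camera_info(n); d=rot(i['attitude']).apply(np.linalg.inv(i['intrinsics'])@np.array([uv[0],uv[1],1.])); e=i['eye']
    return e+d*(z-e[2])/d[2]
def proj(n,p):
    i=viewer.camera_info(n); c=rot(i['attitude']).inv().apply(np.array(p,float)-i['eye']); c=i['intrinsics']@c; return c[:2]/c[2]
def tri(uv1,uv2):
    A=[];b=[]
    for n,uv in(('top',uv1),('side',uv2)):
        i=viewer.camera_info(n); d=rot(i['attitude']).apply(np.linalg.inv(i['intrinsics'])@np.array([uv[0],uv[1],1.])); d/=np.linalg.norm(d)
        P=np.eye(3)-np.outer(d,d);A.append(P);b.append(P@i['eye'])
    A=np.vstack(A);b=np.hstack(b); x,*_=np.linalg.lstsq(A,b,rcond=None); return x,np.linalg.norm(A@x-b)
def crop(im,x0,y0,x1,y1,f,name):
    cv2.imwrite(name,cv2.resize(im[y0:y1,x0:x1,::-1],None,fx=f,fy=f,interpolation=cv2.INTER_CUBIC))
E
python3 - <<'E'
import sys;sys.path.insert(0,'.')
import cv2
from h import *
t=cv2.imread('pics/top0.png')[:,:,::-1];s=cv2.imread('pics/side0.png')[:,:,::-1]
crop(t,160,140,310,260,5,'pics/ta.png');crop(t,295,145,485,255,4,'pics/tb.png')
crop(s,240,140,400,260,5,'pics/sa.png');crop(s,280,190,420,330,4,'pics/sb.png')
E
```

```text
(no output)
```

View pics/ta.png

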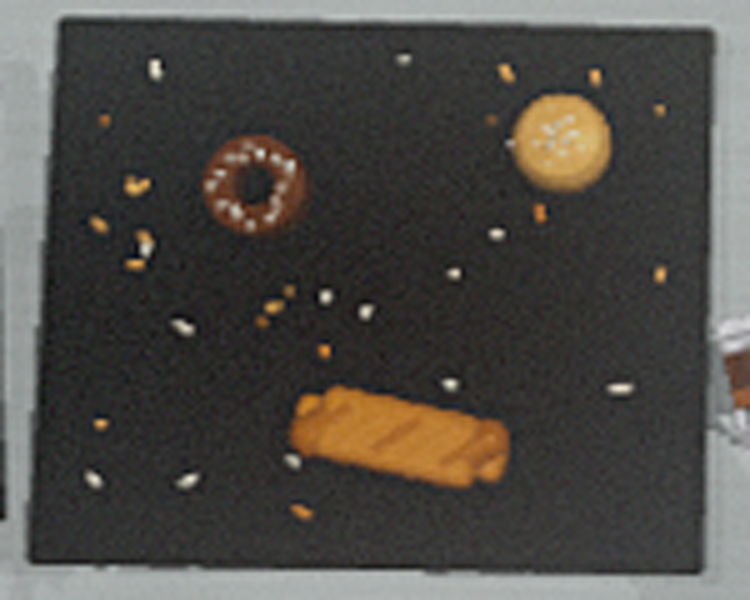

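View pics/tb.png

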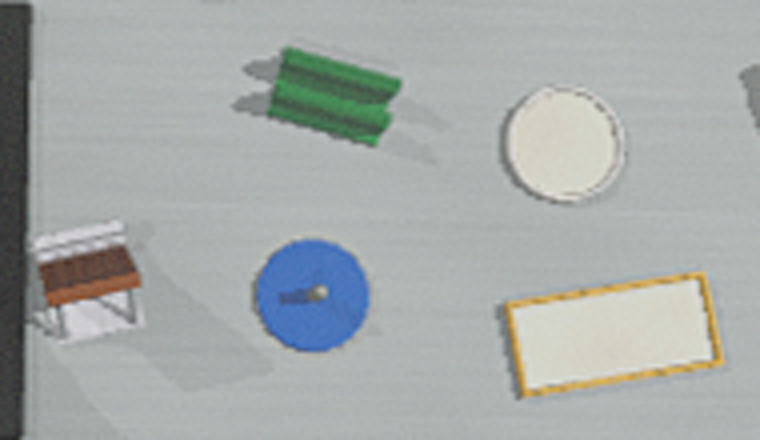

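View pics/sa.png

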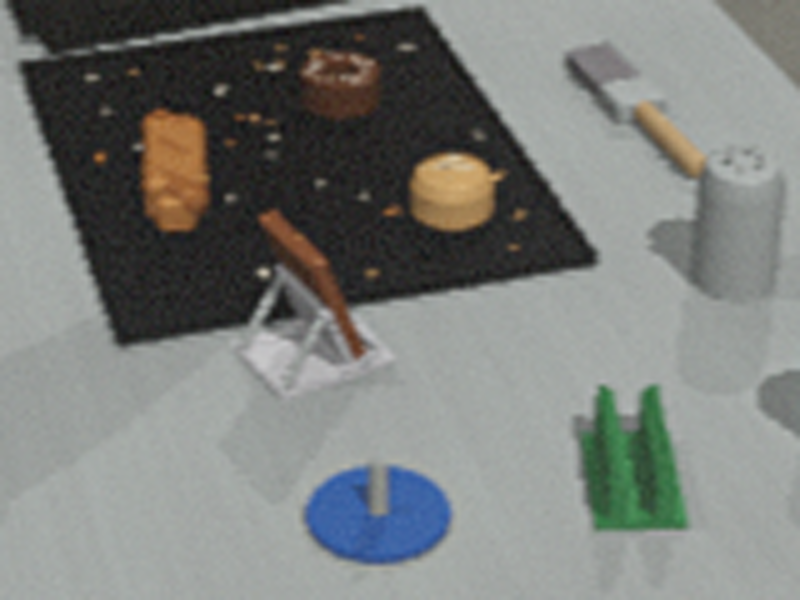

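View pics/sb.png

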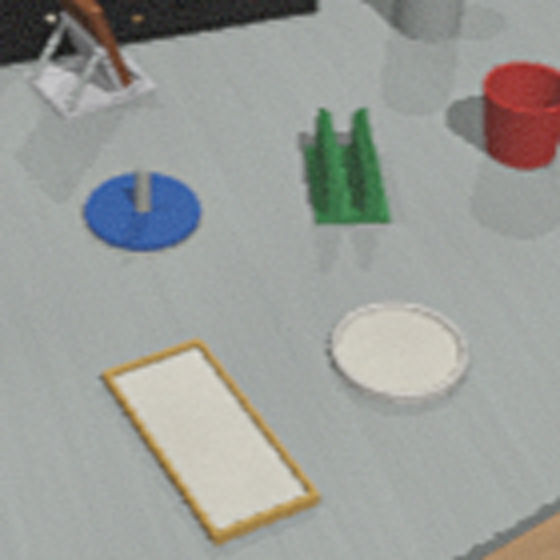

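```bash
cat > meas.py <<'E'
from h import *
def masks(im):
    hsv=cv2.cvtColor(np.ascontiguousarray(im),cv2.COLOR_RGB2HSV); H,S,V=[hsv[:,:,k].astype(int) for k in range(3)]
    return dict(blue=(H>100)&(H<130)&(S>120), green=(H>50)&(H<85)&(S>90), tan=(H>8)&(H<27)&(S>95)&(V>95), brown=((H<14)|(H>170))&(S>90)&(V>35)&(V<170), red=((H<6)|(H>174))&(S>150)&(V>90), gold=(H>12)&(H<28)&(S>90)&(V>120))
def comp(m,box,close=3):
    x0,y0,x1,y1=box; z=np.zeros(m.shape,np.uint8); z[y0:y1,x0:x1]=m[y0:y1,x0:x1]*255
    z=cv2.morphologyEx(z,cv2.MORPH_CLOSE,np.ones((close,close),np.uint8))
    c,_=cv2.findContours(z,cv2.RETR_EXTERNAL,cv2.CHAIN_APPROX_NONE)
    return max(c,key=cv2.contourArea)[:,0,:].astype(float)
def castc(n,c,z): return np.array([cast(n,p,z) for p in c])
def info(n,c,z,name):
    w=castc(n,c,z)[:,:2].astype(np.float32)
    M=cv2.moments(w.reshape(-1,1,2)); ct=(M['m10']/M['m00'],M['m01']/M['m00'])
    r=cv2.minAreaRect(w); b=cv2.minEnclosingCircle(w)
    print(n,name,'cent',np.round(ct,1),'rect',np.round(r[0],1),np.round(r[1],1),round(r[2],1),'circ',np.round(b[0],1),round(b[1],1))
    return ct,r
E
python3 - <<'E'
from meas import *
t=cv2.imread('pics/top0.png')[:,:,::-1];s=cv2.imread('pics/side0.png')[:,:,::-1]
for n,im,bx in(('top',t,dict(blue=(340,190,400,245),green=(350,145,410,190),loaf=(205,205,280,250),bun=(255,150,290,185),ring=(195,160,228,193),gold=(410,205,485,250),crisp=(300,200,335,225))),
 ('side',s,dict(blue=(295,225,340,260),green=(350,210,385,250),loaf=(262,158,285,190),bun=(318,165,345,190),ring=(295,145,320,168),gold=(300,270,365,330),crisp=(285,178,318,215)))):
    m=masks(im)
    info(n,comp(m['blue'],bx['blue'],5),6,'blue')
    info(n,comp(m['green'],bx['green']),25 if n=='top' else 22,'green')
    info(n,comp(m['tan'],bx['loaf']),22,'loaf')
    info(n,comp(m['tan'],bx['bun'],3),20,'bun')
    info(n,comp(m['brown'],bx['ring'],5),17,'ring')
    info(n,comp(m['gold'],bx['gold'],3),8,'gold')
    c=comp(m['brown'],bx['crisp'],3); print(n,'crisp',cv2.boxPoints(cv2.minAreaRect(c.astype(np.float32))).round(1).tolist())
    g=cv2.cvtColor(np.ascontiguousarray(im),cv2.COLOR_RGB2HSV)
    V=g[:,:,2];S=g[:,:,1]
    b=(415,160,458,203) if n=='top' else (355,258,405,298)
    if n=='top': print(np.median(g[160:200,400:412].reshape(-1,3),0),g[181,435],g[208,445])
    wm=(V>205)&(S<60) 
    info(n,comp(wm,b,3),7,'white')
E
```

```text
top blue cent [ 474.2 -144.5] rect [ 474.1 -144.6] [82.9 84.1] 27.4 circ [ 474.1 -144.4] 42.8
top green cent [ 629.9 -150.7] rect [ 627.5 -158.2] [90.6 53.2] 74.7 circ [ 627.1 -158.1] 51.6
top loaf cent [440.3 264.8] rect [440.1 264.3] [132.   45.2] 78.0 circ [438.1 264.8] 66.2
top bun cent [625.2 171.4] rect [625.3 172.8] [56.9 59.1] 1.1 circ [625.3 171.3] 31.6
top ring cent [595.2 360.5] rect [595.7 359.8] [59.8 68.3] 1.0 circ [594.  359.6] 34.5
top gold cent [ 448.4 -377.4] rect [ 448.3 -377.4] [ 73.9 159.5] 10.0 circ [ 447.9 -377.4] 85.9
top crisp [[304.6000061035156, 211.10000610351562], [327.5, 206.5], [329.5, 216.5], [306.6000061035156, 221.10000610351562]]
[ 83.   7. 179.] [ 25  16 212] [ 90   4 180]
top white cent [ 596.6 -340.5] rect [ 596.6 -342.8] [86.  82.3] 44.8 circ [ 598.2 -344. ] 44.6
side blue cent [ 471.9 -152.4] rect [ 472.  -149.7] [80.3 83.6] 72.8 circ [ 472.4 -148.9] 43.6
side green cent [ 624.4 -175.4] rect [ 628.1 -159.5] [138.6  51.4] 74.9 circ [ 628.2 -158.9] 72.5
side loaf cent [438.9 262.5] rect [438.6 261.5] [170.5  47.2] 78.4 circ [438.3 261.6] 86.0
side bun cent [624.8 170. ] rect [625.  171.2] [101.7  63.6] 63.1 circ [624.6 171.5] 51.1
side ring cent [593.2 359.5] rect [595.5 371.6] [134.3  59.8] 73.5 circ [598. 371.] 67.9
side gold cent [ 447.1 -381.6] rect [ 447.2 -381.4] [ 75.4 162.7] 10.1 circ [ 445.1 -382. ] 87.1
side crisp [[289.79998779296875, 183.8000030517578], [295.5, 179.1999969482422], [317.0, 206.0], [311.29998779296875, 210.60000610351562]]
side white cent [ 590.2 -355.7] rect [ 590.1 -351.6] [62.3 77.9] 59.6 circ [ 593.4 -346.2] 39.7
```

```bash
python3 - <<'E'
from meas import *
print('near',tri((330.2,215.4),(305,192.4)),'far',tri((306.5,219.5),(293,182.8)))
print('post',tri((295+318/4,145+293/4),(240+378/5,140+463/5)))
print('cup',cast('top',(378,118),40),'shk',cast('top',(318,108),94))
for p in [(598,-343,9),(597,-343.5,9)]:print(proj('top',p))
t=cv2.imread('pics/top0.png')[:,:,::-1];s=cv2.imread('pics/side0.png')[:,:,::-1]
crop(t,298,195,338,235,16,'pics/tc.png');crop(s,280,170,330,225,12,'pics/sc.png')
E
```

```text
near (array([478.01779331,  -8.23109511,  94.60046523]), np.float64(5.408439188847954)) far (array([460.99198429,  60.82929129,  93.20265331]), np.float64(0.5248853696068377))
post (array([ 473.98002713, -144.96800738,   38.28695296]), np.float64(2.0329752233909995))
cup [ 785.5082385 -155.9205085   40.       ] shk [794.7924716   32.39058415  94.        ]
[435.99393127 180.14187841]
[436.15903187 180.45900731]
```

View pics/tc.png

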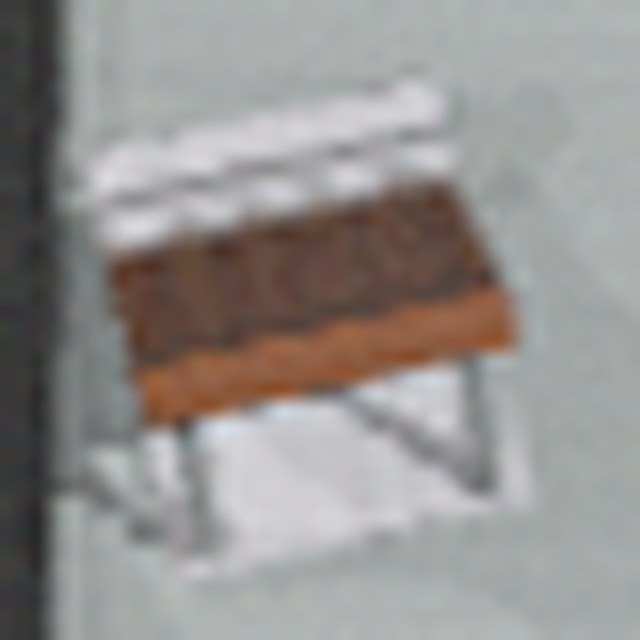

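View pics/sc.png

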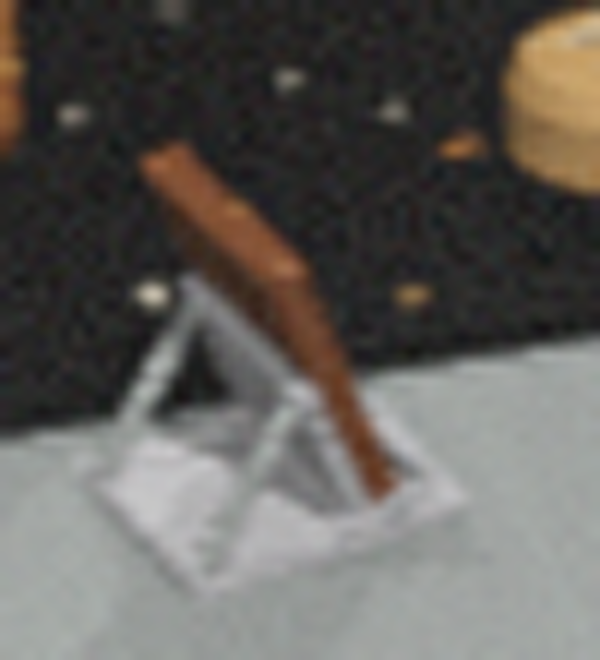

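>>> {"method": "servo_tool", "body": {"dp": [[0,0,0],[0,0,0],[0,0,0],[0,0,0],[0,0,0],[0,0,0],[0,0,0],[0,0,0]], "rotation": [[0,0,1],[0,0,1],[0,0,1],[0,0,1],[0,0,1],[0,0,1],[0,0,1],[0,0,1]]}}

```text
time: 1.1
tool_pos: [237.9, 577.5, 230.8]
tcp_rot: [0.0, 0.458, 0.889, -0.001]
wrist_force: [0.1, -0.1, 0.8]
finger_gap: 85.4
```

>>> {"method": "servo_tool", "body": {"dp": [[0,0,0],[0,0,0],[0,0,0],[0,0,0],[0,0,0],[0,0,0],[0,0,0],[0,0,0]], "rotation": [[0,0,1],[0,0,1],[0,0,1],[0,0,1],[0,0,1],[0,0,1],[0,0,1],[0,0,1]]}}

```text
time: 2.1
tool_pos: [237.8, 577.5, 230.8]
tcp_rot: [0.0, 0.685, 0.728, -0.001]
wrist_force: [0.2, -0.0, 0.3]
finger_gap: 85.7
```

```bash
python3 - <<'E'
from meas import *
for n,a,b in(('c',(318.3,217.3),(298.75,187.9)),('nb',(330.2,216.9),(301.5,194.2)),('fb',(307.25,221.25),(291.8,183.5)),('nf',(329.6,213),(305.4,192.9)),('ff',(306.6,217.8),(295.4,182.3))):
    print(n,tri(a,b))
for c in [((330.2,216.9),(307.25,221.25)),((329.6,213),(306.6,217.8))]:
    p=cast('top',c[0],90);q=cast('top',c[1],90);d=q-p;print(p,q,np.linalg.norm(d),np.degrees(np.arctan2(d[1],d[0])))
s=cv2.imread('pics/side0.png'); 
E
```

```text
c (array([469.5651977 ,  26.54223689,  92.37855258]), np.float64(1.7369882423308889))
nb (array([470.44358385,  -7.79559177,  89.65003242]), np.float64(0.19383567573041274))
fb (array([456.19311702,  58.54374608,  92.72452836]), np.float64(0.25542401883388227))
nf (array([482.61951141,  -6.06169589,  90.94513605]), np.float64(1.5960165654982637))
ff (array([467.36173936,  60.33986247,  94.01592289]), np.float64(1.6441540267631582))
[470.28055852  -7.75091951  90.        ] [456.55743004  58.52253031  90.        ] 67.67934993225846 101.69880361689346
[481.59248316  -5.88595431  90.        ] [466.52458378  60.57952552  90.        ] 68.15204766550818 102.77320264392272
```

>>> {"method": "servo_tool", "body": {"dp": [[0,0,0],[-1,1,0],[-1,1,0],[-1,1,0],[-1,1,0],[-1,1,0],[-1,1,0],[-1,1,0]], "rotation": [[0,0,0.9],[0,0,0],[0,0,0],[0,0,0],[0,0,0],[0,0,0],[0,0,0],[0,0,0]]}}

```text
time: 3.1
tool_pos: [448.7, 366.8, 231.0]
tcp_rot: [-0.0, 0.707, 0.707, -0.0]
wrist_force: [0.6, 0.4, 0.3]
finger_gap: 85.2
```

>>> {"method": "servo_tool", "body": {"dp": [[-0.93,0.84,0.7],[-0.93,0.84,0.7],[-0.93,0.84,0.7],[-0.93,0.84,0.7],[-0.93,0.84,0.7],[-0.93,0.84,0.7],[-0.93,0.84,0.7],[0,0,0]], "rotation": [[0,0,0],[0,0,0],[0,0,0],[0,0,0],[0,0,0],[0,0,0],[0,0,0],[0,0,0]]}}

```text
time: 4.1
tool_pos: [625.3, 167.4, 82.1]
tcp_rot: [0.001, 0.709, 0.705, -0.002]
wrist_force: [-0.6, -0.0, -0.2]
finger_gap: 85.2
```

```bash
python3 - <<'E'
from meas import *
t=viewer.camera('top');s=viewer.camera('side')
print(telemetry.state()['tool_pos'],proj('top',(625,171.5,24)),proj('side',(625,171.5,24)))
crop(t,220,130,320,205,8,'pics/t1.png');crop(s,280,110,400,200,6,'pics/s1.png')
E
```

```text
[623.97332918 172.78171866  83.71481499] [271.8191673  167.82092481] [330.29862158 176.8069401 ]
```

View pics/t1.png

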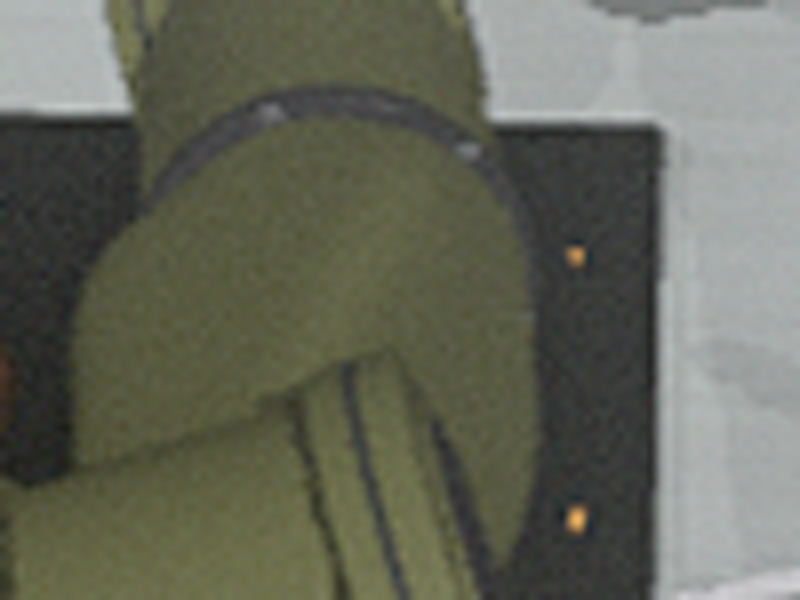

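View pics/s1.png

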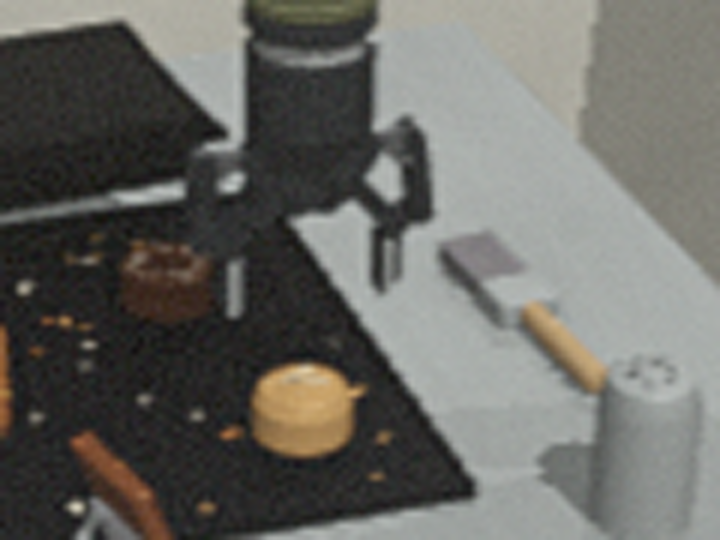

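```bash
python3 - <<'E'
from meas import *
p=telemetry.state()['tool_pos']
for sx in(-47,47):
  for z in(0,13): print(sx,z,(proj('side',(p[0]+sx,p[1],p[2]+z))-[280,110])*6)
E
```

```text
-47 0 [224.27446988 324.56894426]
-47 13 [224.15689405 305.06136595]
47 0 [375.67165414 301.61470441]
47 13 [376.22349916 282.27838889]
```

>>> {"method": "servo_tool", "body": {"dp": [[-0.03,0.03,0.9],[0,0,0.9],[0,0,0.5],[0,0,0.36],[0,0,0]], "rotation": [[0,0,0],[0,0,0],[0,0,0],[0,0,0],[0,0,0]]}}

```text
time: 4.82
tool_pos: [625.1, 172.2, 4.3]
tcp_rot: [-0.0, 0.707, 0.707, -0.0]
wrist_force: [-0.5, 0.1, -0.8]
finger_gap: 85.3
```

>>> {"method": "servo_tool", "body": {"dp": [[0,0,0],[0,0,0],[0,0,0],[0,0,0],[0,0,0],[0,0,0]], "rotation": [[0,0,0],[0,0,0],[0,0,0],[0,0,0],[0,0,0],[0,0,0]], "claw": 0, "force": 50}}

```text
time: 5.58
tool_pos: [626.1, 172.0, 6.0]
tcp_rot: [0.0, 0.707, 0.707, 0.001]
wrist_force: [-2.0, -0.7, 5.1]
finger_gap: 58.2
```

```bash
python3 - <<'E'
from meas import *
s=viewer.camera('side')
st=telemetry.state();print(st['tool_pos'],st['finger_gap'],st['wrist_force'])
crop(s,280,130,380,210,8,'pics/s2.png')
E
```

```text
[626.13265901 171.98721061   5.97167475] 58.115910846552524 [-1.46124268e+00  9.69702150e-04  5.87019657e+00]
```

View pics/s2.png

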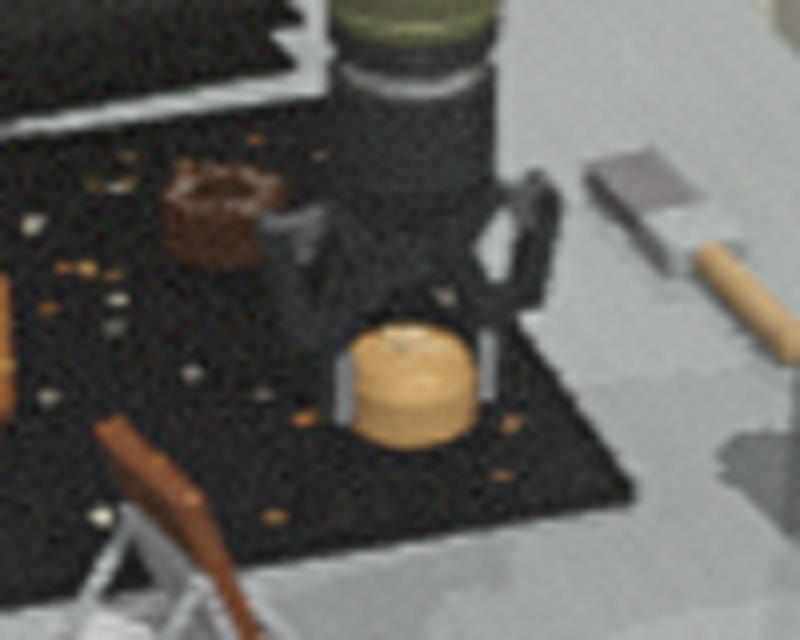

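>>> {"method": "servo_tool", "body": {"dp": [[0,0,-0.3],[0,0,-0.5],[0,0,-0.7],[0,0,-0.7],[0,0,-0.5],[0,0,0]], "rotation": [[0,0,0],[0,0,0],[0,0,0],[0,0,0],[0,0,0],[0,0,0]]}}

```text
time: 6.38
tool_pos: [626.6, 172.1, 87.3]
tcp_rot: [0.001, 0.707, 0.707, 0.001]
wrist_force: [-0.1, 1.2, -1.3]
finger_gap: 58.0
```

```bash
python3 - <<'E'
from meas import *
s=viewer.camera('side')
st=telemetry.state();print(st['tool_pos'],st['finger_gap'],st['wrist_force'])
crop(s,280,100,380,180,8,'pics/s3.png')
E
```

```text
[625.67879701 171.84846293  86.12903955] 58.12873396271991 [-0.03740597  0.62814598 -0.78724404]
```

View pics/s3.png

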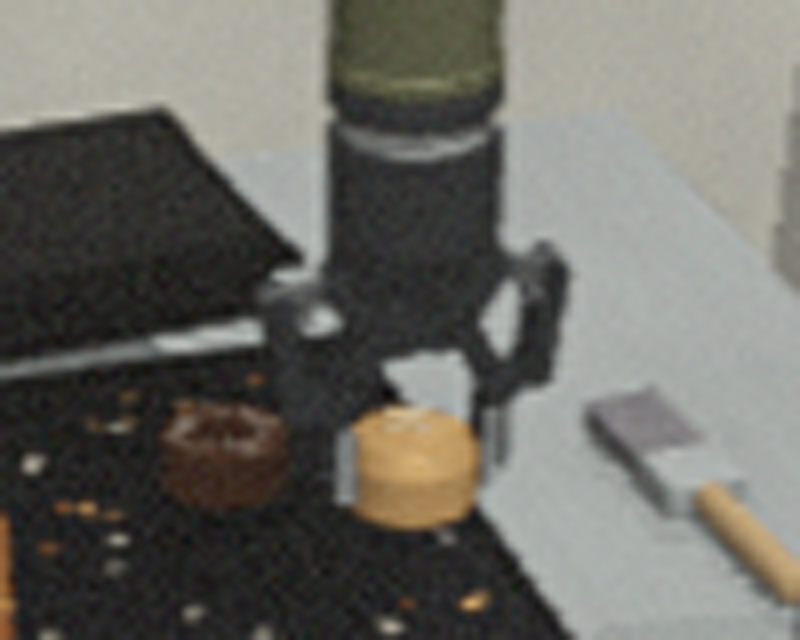

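>>> {"method": "servo_tool", "body": {"dp": [[-0.5,-0.05,0],[-0.9,-0.05,0],[-1,-0.05,0],[-1,-0.05,0],[-1,-0.05,0],[-1,-0.05,0],[-1,-0.05,0],[-1,-0.05,0]], "rotation": [[0,0,0],[0,0,0],[0,0,0],[0,0,0],[0,0,0],[0,0,0],[0,0,0],[0,0,0]]}}

```text
time: 7.42
tool_pos: [612.1, -52.7, 84.5]
tcp_rot: [-0.001, 0.707, 0.707, -0.001]
wrist_force: [0.8, 0.8, -0.4]
finger_gap: 57.9
```

>>> {"method": "servo_tool", "body": {"dp": [[-1,-0.05,0],[-1,-0.05,0],[-1,-0.05,0],[-1,-0.05,0],[-1,-0.05,0],[-1,-0.05,0],[-1,-0.05,0],[-1,-0.05,0]], "rotation": [[0,0,0],[0,0,0],[0,0,0],[0,0,0],[0,0,0],[0,0,0],[0,0,0],[0,0,0]]}}

```text
time: 8.43
tool_pos: [599.6, -292.2, 84.3]
tcp_rot: [-0.001, 0.707, 0.707, -0.001]
wrist_force: [-0.5, 0.8, -0.2]
finger_gap: 58.1
```

>>> {"method": "servo_tool", "body": {"dp": [[-0.9,-0.05,0],[-0.6,-0.05,0],[-0.3,0,0],[0,0,0],[0,0,0]], "rotation": [[0,0,0],[0,0,0],[0,0,0],[0,0,0],[0,0,0]]}}

```text
time: 9.05
tool_pos: [599.0, -342.5, 85.3]
tcp_rot: [-0.001, 0.706, 0.708, 0.001]
wrist_force: [-0.2, 1.5, -1.2]
finger_gap: 57.8
```

```bash
python3 - <<'E'
from meas import *
s=viewer.camera('side')
st=telemetry.state();print(st['tool_pos'],st['finger_gap'],st['wrist_force'])
crop(s,330,210,430,310,6,'pics/s4.png')
from scipy.spatial.transform import Rotation
E
```

```text
[ 599.03663659 -342.45349964   85.37654469] 58.064896149161186 [-0.48033173  0.50178377 -1.50490519]
```

View pics/s4.png

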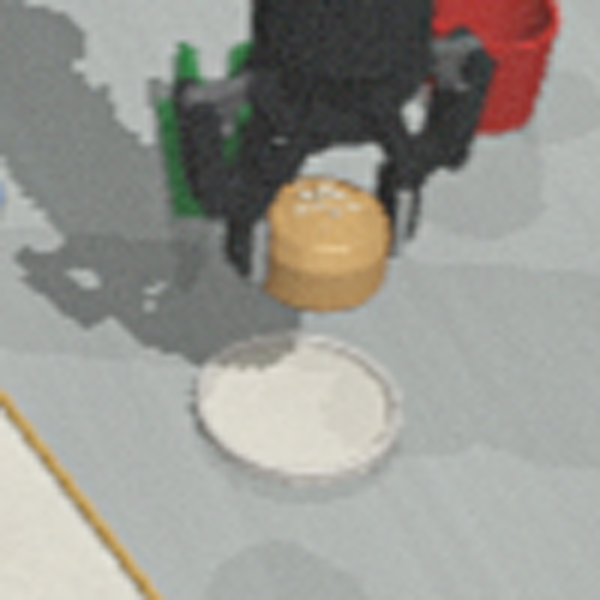

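```bash
python3 - <<'E'
from meas import *
print(cast('side',(330+299/6-.4,210+408/6-.4),6),cast('top',(295+563.5/4-.4,145+144.5/4-.4),6))
E
```

```text
[ 595.54426553 -346.01771158    6.        ] [ 596.63952798 -342.26854947    6.        ]
```

>>> {"method": "servo_tool", "body": {"dp": [[-0.05,-0.09,0.5],[0,0,0.8],[0,0,0.6],[0,0,0.3],[0,0,0.1],[0,0,0]], "rotation": [[0,0,0],[0,0,0],[0,0,0],[0,0,0],[0,0,0],[0,0,0]]}}

```text
time: 9.85
tool_pos: [596.2, -345.9, 16.8]
tcp_rot: [0.0, 0.707, 0.707, 0.0]
wrist_force: [-0.5, 0.1, -1.0]
finger_gap: 57.6
```

>>> {"method": "servo_tool", "body": {"dp": [[0,0,0.1],[0,0,0.05],[0,0,0.05],[0,0,0],[0,0,0]], "rotation": [[0,0,0],[0,0,0],[0,0,0],[0,0,0],[0,0,0]]}}

```text
time: 10.48
tool_pos: [595.9, -345.8, 10.5]
tcp_rot: [0.0, 0.707, 0.707, 0.0]
wrist_force: [-0.0, -0.2, -0.9]
finger_gap: 58.0
```

>>> {"method": "servo_tool", "body": {"dp": [[0.03,0,0.05],[0,0,0.04],[0,0,0],[0,0,0]], "rotation": [[0,0,0],[0,0,0],[0,0,0],[0,0,0]]}}

```text
time: 10.98
tool_pos: [595.9, -344.6, 8.0]
tcp_rot: [-0.0, 0.707, 0.707, 0.0]
wrist_force: [-0.8, 1.1, 3.9]
finger_gap: 58.1
```

```bash
python3 - <<'E'
from meas import *
s=viewer.camera('side')
st=telemetry.state();print(st['tool_pos'],st['finger_gap'],st['wrist_force'])
crop(s,330,230,430,310,8,'pics/s5.png')
E
```

```text
[ 595.88262152 -344.57783696    8.03769473] 58.375603092050405 [-1.31723209  2.42900597  3.20929441]
```

View pics/s5.png

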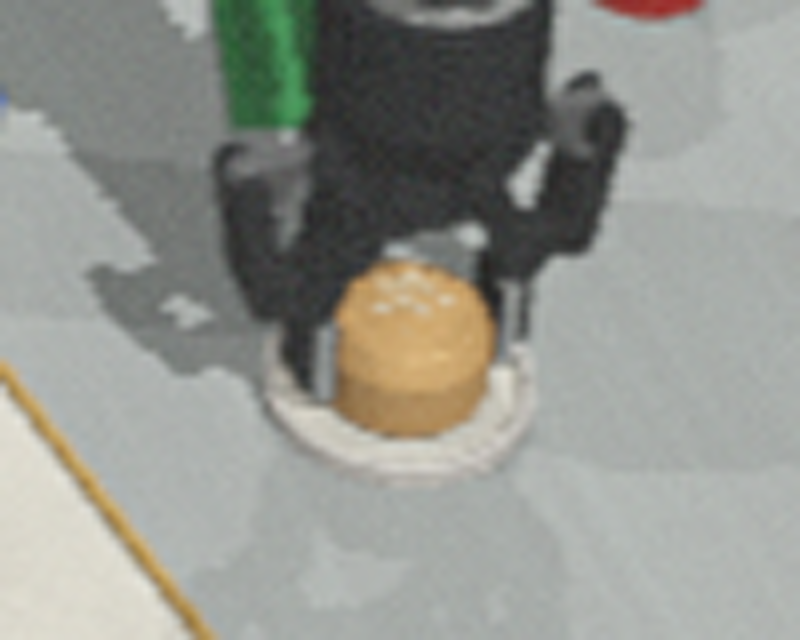

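>>> {"method": "servo_tool", "body": {"dp": [[0,0,0],[0,0,0],[0,0,0],[0,0,0],[0,0,-0.5],[0,0,-1],[0,0,-1],[0,0,-1]], "rotation": [[0,0,0],[0,0,0],[0,0,0],[0,0,0],[0,0,0],[0,0,0],[0,0,0],[0,0,0]], "claw": 1}}

```text
time: 12.02
tool_pos: [596.1, -345.0, 114.9]
tcp_rot: [0.001, 0.707, 0.707, 0.0]
wrist_force: [0.2, 0.5, -0.3]
finger_gap: 85.3
```

```bash
python3 - <<'E'
from meas import *
s=viewer.camera('side')
st=telemetry.state();print(st['tool_pos'],st['finger_gap'],st['wrist_force'])
crop(s,330,230,430,310,8,'pics/s6.png')
c=comp(masks(s)['tan'],(355,240,405,300)); info('side',c,26,'bun')
E
```

```text
[ 598.58849689 -346.36316939  119.49638631] 85.42985429545304 [ 1.36875059 -0.62535481  2.75279643]
side bun cent [ 594.4 -348.8] rect [ 594.9 -348.4] [79.7 53.7] 67.7 circ [ 594.9 -348.4] 40.8
```

View pics/s6.png

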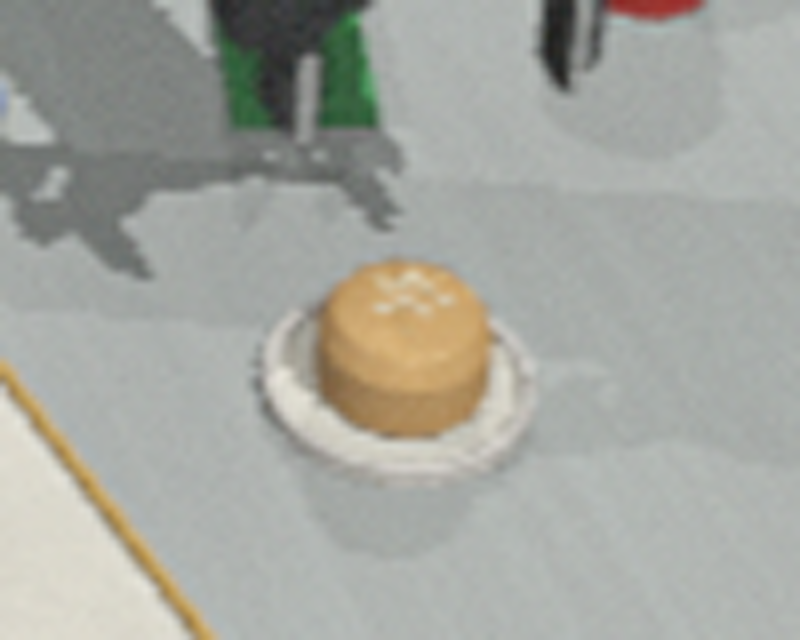

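>>> {"method": "servo_tool", "body": {"dp": [[0.6,-0.2,-1],[0.9,-0.36,-1],[1,-0.36,-0.8],[1,-0.36,0],[1,-0.36,0],[1,-0.36,0],[1,-0.36,0],[1,-0.36,0]], "rotation": [[0,0,0],[0,0,0],[0,0,0],[0,0,0],[0,0,0],[0,0,0],[0,0,0],[0,0,0]], "claw": 0.4}}

```text
time: 13.08
tool_pos: [514.2, -118.9, 197.8]
tcp_rot: [0.001, 0.707, 0.707, 0.001]
wrist_force: [0.4, 0.5, 0.5]
finger_gap: 33.8
```

>>> {"method": "servo_tool", "body": {"dp": [[1,-0.36,0],[1,-0.36,0],[1,-0.36,0],[1,-0.4,0],[0.8,-0.4,0],[0,0,0],[0,0,0],[0,0,0]], "rotation": [[0,0,0],[0,0,0],[0,0,0],[0,0,0],[0,0,0],[0,0,-1],[0,0,-1],[0,0,-1]]}}

```text
time: 14.08
tool_pos: [458.2, 24.3, 197.7]
tcp_rot: [0.001, 0.628, 0.778, 0.001]
wrist_force: [-0.0, 0.3, 0.4]
finger_gap: 34.1
```

>>> {"method": "servo_tool", "body": {"dp": [[0,0,0],[0,0,0],[0,0,0],[0,0,0],[0,0,0],[0,0,0],[0,0,0]], "rotation": [[-1,0,0],[-1,0,0],[-1,0,0],[-1,0,0],[-1,0,0],[0,0,0],[0,0,0]]}}

```text
time: 14.95
tool_pos: [454.8, 24.3, 199.0]
tcp_rot: [0.083, 0.623, 0.77, 0.107]
wrist_force: [-0.3, 0.2, -0.1]
finger_gap: 33.9
```

```bash
cat >> h.py <<'E'
def delta(target):
    s=telemetry.state(); r=rot(s['tcp_rot']); print('pos',np.round(s['tool_pos'],1),'gap',round(s['finger_gap'],1),'F',np.round(s['wrist_force'],1)); print('axes',np.round(r.as_matrix().T,3).tolist())
    print('dp units',np.round(r.inv().apply(np.array(target)-s['tool_pos'])/30,2))
E
python3 - <<'E'
from meas import *
delta((457.2,23.8,124.3)); delta((480.7,28.8,58.6))
E
```

```text
pos [454.8  24.3 199. ] gap 33.9 F [-0.3  0.2 -0.1]
axes [[-0.209, 0.978, 0.005], [0.942, 0.2, 0.268], [0.261, 0.061, -0.963]]
dp units [-0.05 -0.6   2.42]
pos [454.8  24.3 199. ] gap 33.9 F [-0.3  0.2 -0.1]
axes [[-0.209, 0.978, 0.005], [0.942, 0.2, 0.268], [0.261, 0.061, -0.963]]
dp units [-0.06 -0.41  4.74]
```

>>> {"method": "servo_tool", "body": {"dp": [[0,0,0],[0,0,0],[0,0,0],[0,0,0]], "rotation": [[-0.6,0,0],[-0.5,0,0],[0,0,0],[0,0,0]]}}

```text
time: 15.45
tool_pos: [456.3, 21.7, 202.1]
tcp_rot: [0.092, 0.623, 0.769, 0.113]
wrist_force: [1.5, -0.2, -0.1]
finger_gap: 34.1
```

```bash
python3 - <<'E'
from meas import *
delta((457.2,23.8,124.3)); delta((480.7,28.8,58.6)); print(telemetry.state()['q'])
E
```

```text
pos [456.3  21.7 202.1] gap 34.1 F [ 1.5 -0.2 -0.1]
axes [[-0.208, 0.978, -0.0], [0.937, 0.199, 0.288], [0.282, 0.06, -0.958]]
dp units [ 0.06 -0.7   2.5 ]
pos [456.3  21.7 202.1] gap 34.1 F [ 1.5 -0.2 -0.1]
axes [[-0.208, 0.978, -0.0], [0.937, 0.199, 0.288], [0.282, 0.06, -0.958]]
dp units [ 0.06 -0.57  4.82]
[-0.04496856  0.46729778 -0.12860786  2.3597572   1.012441    0.04880407
 -0.94815135]
```

```bash
python3 - <<'E'
from meas import *
delta((464,25.2,126.7))
E
```

```text
pos [456.3  21.7 202.1] gap 34.1 F [ 1.5 -0.2 -0.1]
axes [[-0.208, 0.978, -0.0], [0.937, 0.199, 0.288], [0.282, 0.06, -0.958]]
dp units [ 0.06 -0.46  2.49]
```

>>> {"method": "servo_tool", "body": {"dp": [[0.04,-0.16,0.6],[0.04,-0.16,0.6],[0.04,-0.16,0.6],[0,0,0.6],[0,0,0],[0,0,0]], "rotation": [[0,0,0],[0,0,0],[0,0,0],[0,0,0],[0,0,0],[0,0,0]]}}

```text
time: 16.2
tool_pos: [450.3, 21.2, 142.7]
tcp_rot: [0.083, 0.623, 0.772, 0.097]
wrist_force: [-0.0, 0.0, 0.7]
finger_gap: 33.9
```

```bash
python3 - <<'E'
from meas import *
delta((464,25.2,126.7)); delta((483.7,29.4,59.6));print(telemetry.state()['q'])
s=viewer.camera('side');crop(s,260,120,360,220,6,'pics/s7.png')
E
```

```text
pos [450.3  21.2 142.7] gap 33.9 F [-0.   0.   0.7]
axes [[-0.21, 0.978, -0.006], [0.946, 0.204, 0.253], [0.249, 0.047, -0.967]]
dp units [0.04 0.32 0.64]
pos [450.3  21.2 142.7] gap 33.9 F [-0.   0.   0.7]
axes [[-0.21, 0.978, -0.006], [0.946, 0.204, 0.253], [0.249, 0.047, -0.967]]
dp units [0.05 0.41 2.97]
[ 0.1730418   0.63933385 -0.49405166  2.39582074  1.89717477  0.30615139
 -1.85839301]
```

View pics/s7.png

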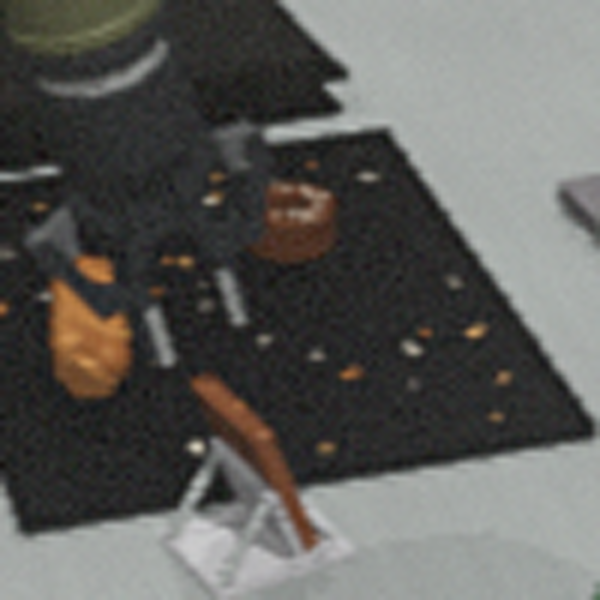

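>>> {"method": "servo_tool", "body": {"dp": [[0,0,0],[0,0,0],[0,0,0],[0,0,0]], "rotation": [[-0.7,0,0],[-0.6,0,0],[0,0,0],[0,0,0]]}}

```text
time: 16.75
tool_pos: [450.9, 21.2, 142.9]
tcp_rot: [0.111, 0.619, 0.766, 0.132]
wrist_force: [-0.0, -0.6, -0.1]
finger_gap: 34.1
```

```bash
python3 - <<'E'
from meas import *
delta((457.2,23.8,124.3)); delta((480.7,28.8,58.6));print(telemetry.state()['q'])
E
```

```text
pos [450.9  21.2 142.9] gap 34.1 F [-0.  -0.6 -0.1]
axes [[-0.21, 0.978, -0.007], [0.919, 0.2, 0.34], [0.334, 0.065, -0.94]]
dp units [ 0.04 -0.    0.66]
pos [450.9  21.2 142.9] gap 34.1 F [-0.  -0.6 -0.1]
axes [[-0.21, 0.978, -0.007], [0.919, 0.2, 0.34], [0.334, 0.065, -0.94]]
dp units [0.06 0.01 2.99]
[ 0.29767361  0.69539888 -0.70754757  2.4775776   2.11546847  0.51320791
 -2.08719312]
```

>>> {"method": "servo_tool", "body": {"dp": [[0.05,0,0.3],[0,0,0.4],[0,0,0.4],[0,0,0.4],[0,0,0.3],[0,0,0]], "rotation": [[0,0,0],[0,0,0],[0,0,0],[0,0,0],[0,0,0],[0,0,0]]}}

```text
time: 17.5
tool_pos: [468.0, 26.4, 90.9]
tcp_rot: [0.11, 0.619, 0.766, 0.132]
wrist_force: [-0.7, -0.0, -0.3]
finger_gap: 34.0
```

```bash
python3 - <<'E'
from meas import *
delta((480.7,28.8,58.6));print(telemetry.state()['q'])
s=viewer.camera('side');crop(s,260,140,360,220,8,'pics/s8.png')
E
```

```text
pos [468.   26.4  90.9] gap 34.0 F [-0.7 -0.  -0.3]
axes [[-0.21, 0.978, -0.006], [0.919, 0.199, 0.339], [0.333, 0.066, -0.941]]
dp units [-0.01  0.04  1.16]
[ 0.29100075  0.85815119 -0.73312369  2.46140581  2.20893657  0.65526286
 -2.15068043]
```

View pics/s8.png

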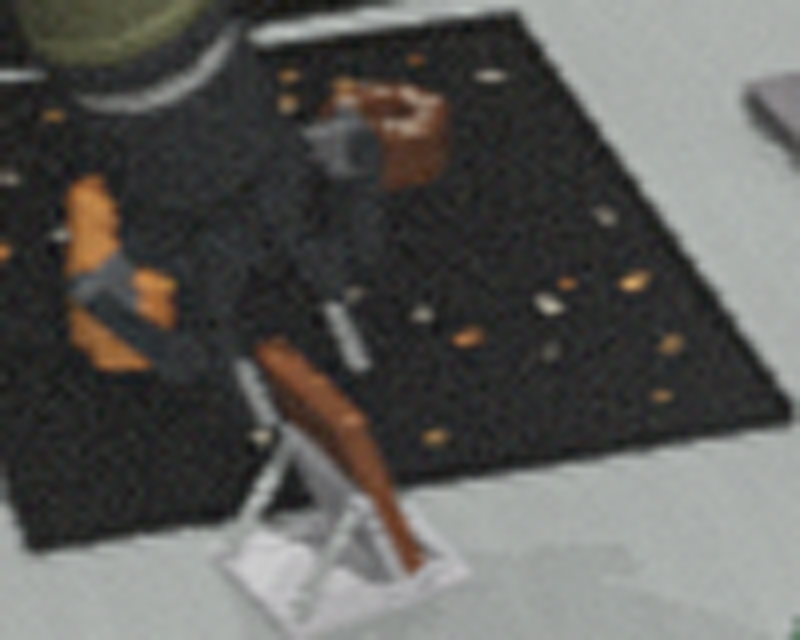

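>>> {"method": "servo_tool", "body": {"dp": [[0,0.04,0.3],[0,0,0.3],[0,0,0.3],[0,0,0.2],[0,0,0]], "rotation": [[0,0,0],[0,0,0],[0,0,0],[0,0,0],[0,0,0]]}}

```text
time: 18.18
tool_pos: [480.2, 28.8, 60.5]
tcp_rot: [0.111, 0.619, 0.766, 0.132]
wrist_force: [-0.1, 0.8, 0.6]
finger_gap: 34.1
```

```bash
python3 - <<'E'
from meas import *
delta((480.7,28.8,58.6));print(telemetry.state()['q'])
s=viewer.camera('side');crop(s,260,140,360,220,8,'pics/s9.png')
E
```

```text
pos [480.2  28.8  60.5] gap 34.1 F [-0.1  0.8  0.6]
axes [[-0.21, 0.978, -0.006], [0.919, 0.199, 0.34], [0.333, 0.066, -0.941]]
dp units [-0.   -0.01  0.07]
[ 0.28503094  0.94318377 -0.72859981  2.43602377  2.25328008  0.71286128
 -2.16282702]
```

View pics/s9.png

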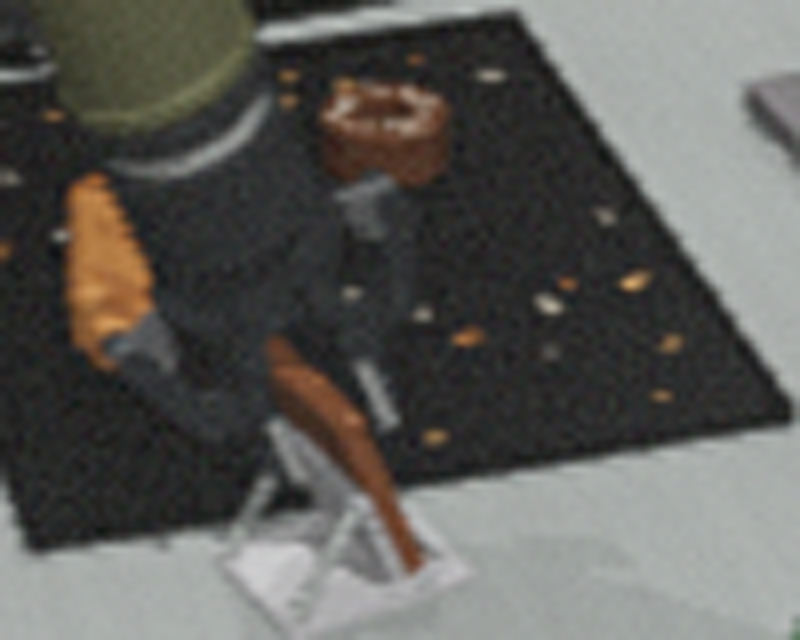

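>>> {"method": "servo_tool", "body": {"dp": [[0,0,0],[0,0,0],[0,0,0],[0,0,0],[0,0,0],[0,0,0]], "rotation": [[0,0,0],[0,0,0],[0,0,0],[0,0,0],[0,0,0],[0,0,0]], "claw": 0, "force": 60}}

```text
time: 18.98
tool_pos: [480.7, 28.7, 61.6]
tcp_rot: [0.112, 0.618, 0.766, 0.133]
wrist_force: [-0.1, -0.5, 7.0]
finger_gap: 10.9
```

>>> {"method": "servo_tool", "body": {"dp": [[0,0,-0.15],[0,0,-0.3],[0,0,-0.5],[0,0,-0.5],[0,0,-0.5],[0,0,0]], "rotation": [[0,0,0],[0,0,0],[0,0,0],[0,0,0],[0,0,0],[0,0,0]]}}

```text
time: 19.73
tool_pos: [460.0, 24.6, 117.0]
tcp_rot: [0.111, 0.618, 0.767, 0.132]
wrist_force: [0.5, 0.7, -0.4]
finger_gap: 11.3
```

```bash
python3 - <<'E'
from meas import *
delta((480.7,28.8,58.6));print(telemetry.state()['q'])
s=viewer.camera('side');crop(s,260,120,360,220,6,'pics/s10.png')
E
```

```text
pos [460.   24.6 117. ] gap 11.3 F [ 0.5  0.7 -0.4]
axes [[-0.21, 0.978, -0.007], [0.919, 0.2, 0.341], [0.334, 0.065, -0.94]]
dp units [ 0.01 -0.    2.07]
[ 0.29394382  0.77928503 -0.72671305  2.47149946  2.16361505  0.59122159
 -2.12480532]
```

View pics/s10.png

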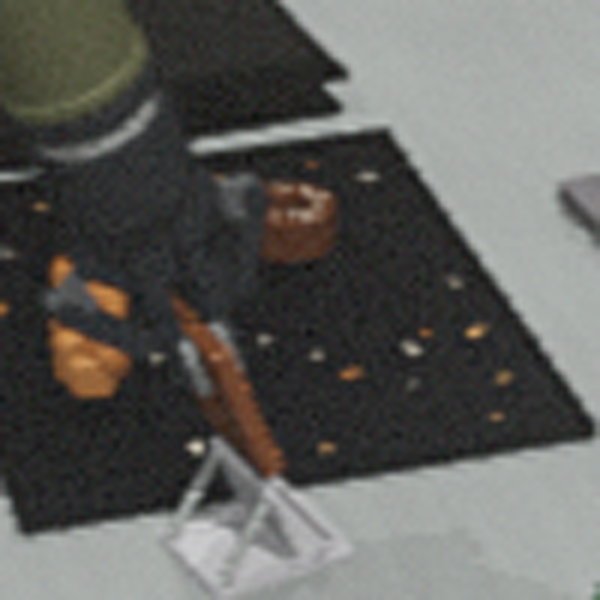

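>>> {"method": "servo_tool", "body": {"dp": [[0,0,-0.5],[0,0,-0.8],[0,0,-0.5],[0,0,0],[0,0,0],[0,0,0],[0,0,0],[0,0,0]], "rotation": [[0,0,0],[0,0,0],[0,0,0],[0.8,0,0],[0.8,0,0],[0.8,0,0],[0.8,0,0],[0,0,0]]}}

```text
time: 20.78
tool_pos: [448.7, 17.1, 166.7]
tcp_rot: [0.067, 0.627, 0.773, 0.066]
wrist_force: [0.6, 0.1, -0.1]
finger_gap: 11.6
```

```bash
python3 - <<'E'
from meas import *
delta((628,-158,160));print(telemetry.state()['q'])
E
```

```text
pos [448.7  17.1 166.7] gap 11.6 F [ 0.6  0.1 -0.1]
axes [[-0.204, 0.979, -0.022], [0.961, 0.205, 0.186], [0.187, 0.017, -0.982]]
dp units [-6.93  4.51  1.24]
[ 0.06522088  0.55880672 -0.32635102  2.31929089  1.10612197  0.21387242
 -1.06890533]
```

>>> {"method": "servo_tool", "body": {"dp": [[0,0,0],[0,0,0],[0,0,0],[0,0,0],[0,0,0],[0,0,0]], "rotation": [[0.5,0,0],[0.5,0,0],[0,0,0],[0,0,0],[0,0,0],[0,0,0]]}}

```text
time: 21.52
tool_pos: [448.1, 16.7, 167.2]
tcp_rot: [0.046, 0.629, 0.775, 0.038]
wrist_force: [0.8, -0.1, -0.7]
finger_gap: 11.1
```

```bash
python3 - <<'E'
from meas import *
delta((628,-158,160));print(telemetry.state()['q'])
E
```

```text
pos [448.1  16.7 167.2] gap 11.1 F [ 0.8 -0.1 -0.7]
axes [[-0.205, 0.978, -0.023], [0.971, 0.207, 0.117], [0.12, 0.002, -0.993]]
dp units [-6.92  4.59  0.94]
[ 0.17497336  0.58741355 -0.50305323  2.24920511  0.90540227  0.38110308
 -0.88104425]
```

```bash
cat >> h.py <<'E'
def rotto(phi):
    p=np.radians(phi); M=np.array([[np.cos(p),np.sin(p),0],[np.sin(p),-np.cos(p),0],[0,0,-1]])
    r=rot(telemetry.state()['tcp_rot']); v=(r.inv()*R.from_matrix(M)).as_rotvec(); print('rot units',np.round(np.degrees(v)/4,2))
E
python3 - <<'E'
from meas import *
rotto(102);rotto(74.7)
E
```

```text
rot units [ 1.69  0.33 -0.02]
rot units [ 1.73 -0.08  6.8 ]
```

>>> {"method": "servo_tool", "body": {"dp": [[0,0,0],[0,0,0],[0,0,0],[0,0,0],[0,0,0],[0,0,0],[0,0,0],[0,0,0]], "rotation": [[0.6,0.1,0],[0.6,0.1,0],[0.5,0.13,0],[0,0,0.8],[0,0,0.8],[0,0,0.8],[0,0,0.8],[0,0,0]]}}

```text
time: 22.52
tool_pos: [448.4, 16.7, 167.2]
tcp_rot: [-0.0, 0.712, 0.702, -0.0]
wrist_force: [-0.2, 0.3, -0.9]
finger_gap: 11.4
```

>>> {"method": "servo_tool", "body": {"dp": [[0,0,0],[0,0,0],[0,0,0],[0,0,0],[0,0,0],[0,0,0]], "rotation": [[0,0,0.9],[0,0,0.9],[0,0,0.9],[0,0,0.9],[0,0,0],[0,0,0]]}}

```text
time: 23.28
tool_pos: [448.3, 16.8, 167.2]
tcp_rot: [-0.0, 0.794, 0.607, -0.0]
wrist_force: [0.5, 0.3, -1.0]
finger_gap: 11.3
```

```bash
python3 - <<'E'
from meas import *
rotto(74.7);delta((628,-158,160));print(telemetry.state()['q'])
E
```

```text
rot units [-0.02  0.    0.03]
pos [448.3  16.8 167.2] gap 11.3 F [ 0.5  0.3 -1. ]
axes [[0.262, 0.965, -0.0], [0.965, -0.262, -0.001], [-0.001, 0.0, -1.0]]
dp units [-4.05  7.31  0.23]
[ 0.18845501  0.61888454 -0.51276661  2.13530182  0.59627397  0.53054
 -1.03668574]
```

>>> {"method": "servo_tool", "body": {"dp": [[-0.25,0.45,0],[-0.5,0.9,0],[-0.5,0.9,0],[-0.5,0.9,0],[-0.5,0.9,0],[-0.5,0.9,0],[-0.5,0.9,0],[-0.5,0.9,0]], "rotation": [[0,0,0],[0,0,0],[0,0,0],[0,0,0],[0,0,0],[0,0,0],[0,0,0],[0,0,0]]}}

```text
time: 24.28
tool_pos: [614.8, -147.6, 166.6]
tcp_rot: [-0.0, 0.795, 0.606, -0.001]
wrist_force: [0.8, 0.3, -0.5]
finger_gap: 11.6
```

>>> {"method": "servo_tool", "body": {"dp": [[-0.3,0.56,0.2],[0,0,0.6],[0,0,0.4],[0,0,0],[0,0,0],[0,0,0]], "rotation": [[0,0,0],[0,0,0],[0,0,0],[0,0,0],[0,0,0],[0,0,0]]}}

```text
time: 25.02
tool_pos: [628.2, -157.9, 131.6]
tcp_rot: [-0.0, 0.795, 0.607, 0.0]
wrist_force: [-0.0, -0.8, -0.5]
finger_gap: 10.9
```

```bash
python3 - <<'E'
from meas import *
rotto(74.7);delta((628,-158,130));print(telemetry.state()['q'])
s=viewer.camera('side');crop(s,330,170,410,260,6,'pics/s11.png')
t=viewer.camera('top');crop(t,330,120,430,200,6,'pics/t11.png')
E
```

```text
rot units [-0.   -0.    0.01]
pos [ 628.2 -157.9  131.6] gap 10.9 F [-0.  -0.8 -0.5]
axes [[0.263, 0.965, 0.0], [0.965, -0.263, -0.0], [-0.0, 0.0, -1.0]]
dp units [-0.   -0.01  0.05]
[ 0.4657347   0.88880327 -0.55887124  1.5657977   0.57589691  0.8565096
 -0.57828146]
```

View pics/s11.png

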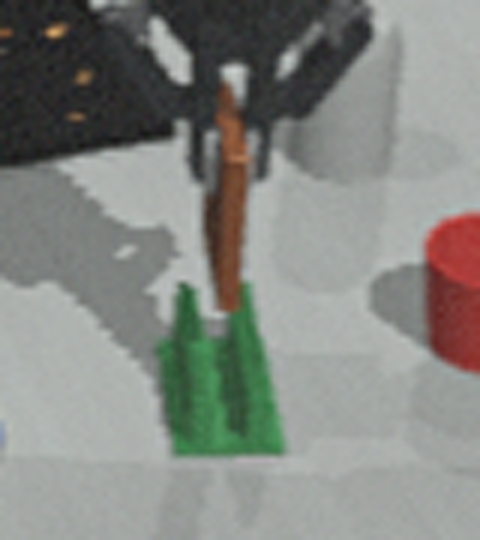

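View pics/t11.png

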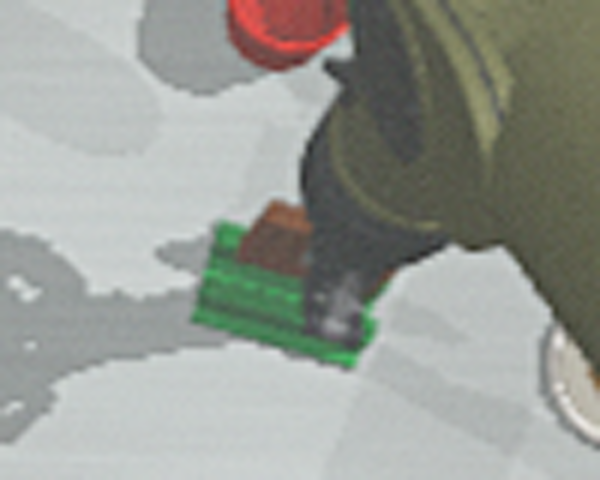

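>>> {"method": "servo_tool", "body": {"dp": [[0,0,0.5],[0,0,0.6],[0,0,0.2],[0,0,0.2],[0,0,0.2],[0,0,0]], "rotation": [[0,0,0],[0,0,0],[0,0,0],[0,0,0],[0,0,0],[0,0,0]]}}

```text
time: 25.88
tool_pos: [629.4, -158.5, 79.6]
tcp_rot: [0.001, 0.795, 0.607, 0.001]
wrist_force: [5.1, -1.6, -3.3]
finger_gap: 11.4
```

```bash
python3 - <<'E'
from meas import *
delta((628,-158,62))
s=viewer.camera('side');crop(s,330,170,410,260,6,'pics/s12.png')
E
```

```text
pos [ 629.4 -158.5   79.6] gap 11.4 F [ 5.1 -1.6 -3.3]
axes [[0.264, 0.964, 0.001], [0.964, -0.264, 0.002], [0.002, 0.0, -1.0]]
dp units [ 0.   -0.05  0.59]
```

View pics/s12.png

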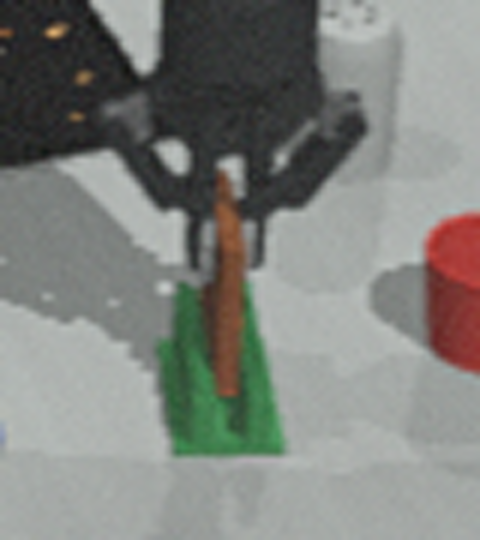

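>>> {"method": "servo_tool", "body": {"dp": [[0,0.08,0],[0,0,0.15],[0,0,0.15],[0,0,0]], "rotation": [[0,0,0],[0,0,0],[0,0,0],[0,0,0]]}}

```text
time: 26.42
tool_pos: [629.8, -158.9, 70.3]
tcp_rot: [-0.001, 0.795, 0.607, -0.001]
wrist_force: [2.4, -1.1, -2.6]
finger_gap: 11.3
```

>>> {"method": "servo_tool", "body": {"dp": [[0,0.03,0.1],[0,0,0.1],[0,0,0.07],[0,0,0]], "rotation": [[0,0,0],[0,0,0],[0,0,0],[0,0,0]]}}

```text
time: 26.92
tool_pos: [630.4, -158.9, 62.5]
tcp_rot: [-0.001, 0.795, 0.607, -0.001]
wrist_force: [-0.5, -0.4, -1.3]
finger_gap: 11.4
```

>>> {"method": "servo_tool", "body": {"dp": [[0,0,0.05],[0,0,0.05],[0,0,0]], "rotation": [[0,0,0],[0,0,0],[0,0,0]]}}

```text
time: 27.3
tool_pos: [630.8, -159.1, 59.7]
tcp_rot: [-0.001, 0.795, 0.607, -0.0]
wrist_force: [0.1, 0.3, -0.2]
finger_gap: 11.2
```

>>> {"method": "servo_tool", "body": {"dp": [[0,0,0.05],[0,0,0.05],[0,0,0]], "rotation": [[0,0,0],[0,0,0],[0,0,0]]}}

```text
time: 27.68
tool_pos: [631.4, -158.7, 58.9]
tcp_rot: [0.0, 0.795, 0.607, -0.0]
wrist_force: [-3.2, 1.2, 12.3]
finger_gap: 11.6
```

```bash
python3 - <<'E'
from meas import *
delta((628,-158,62))
s=viewer.camera('side');crop(s,330,170,410,260,6,'pics/s13.png')
E
```

```text
pos [ 631.4 -158.7   58.9] gap 11.6 F [-3.2  1.2 12.3]
axes [[0.264, 0.965, -0.0], [0.965, -0.264, -0.0], [-0.0, -0.0, -1.0]]
dp units [-0.01 -0.12 -0.1 ]
```

View pics/s13.png

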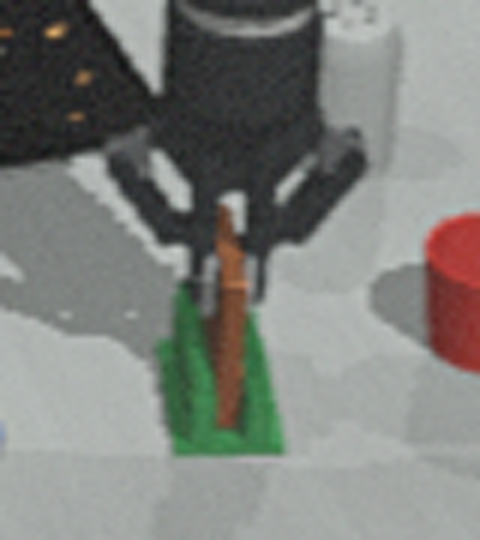

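>>> {"method": "servo_tool", "body": {"dp": [[0,0,0],[0,0,0],[0,0,0],[0,0,-0.3],[0,0,-0.6],[0,0,-1],[0,0,-1],[0,0,-1]], "rotation": [[0,0,0],[0,0,0],[0,0,0],[0,0,0],[0,0,0],[0,0,0],[0,0,0],[0,0,0]], "claw": 0.4}}

```text
time: 28.72
tool_pos: [631.4, -159.0, 176.3]
tcp_rot: [0.0, 0.795, 0.607, 0.0]
wrist_force: [-0.5, -0.2, -0.3]
finger_gap: 34.1
```

```bash
python3 - <<'E'
from meas import *
delta((628,-158,62));rotto(90)
s=viewer.camera('side');crop(s,330,170,410,260,6,'pics/s14.png')
t=viewer.camera('top');crop(t,330,120,430,200,6,'pics/t14.png')
E
```

```text
pos [ 631.4 -159.   176.3] gap 34.1 F [-0.5 -0.2 -0.3]
axes [[0.264, 0.965, 0.0], [0.965, -0.264, 0.0], [0.0, 0.0, -1.0]]
dp units [ 0.   -0.12  3.81]
rot units [ 0.01 -0.   -3.82]
```

View pics/s14.png

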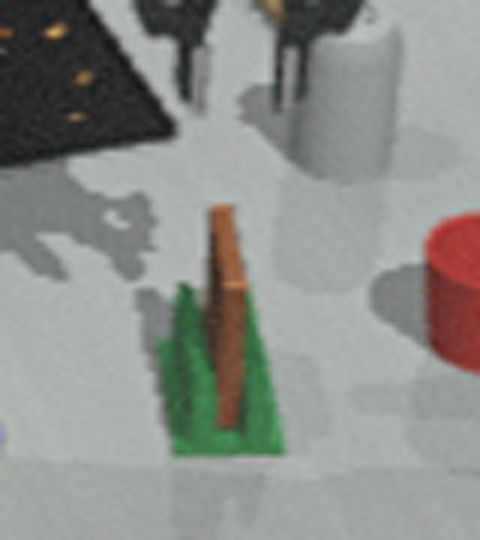

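>>> {"method": "servo_tool", "body": {"dp": [[0,0,0],[0,0,0],[0,0,0],[0,0,0],[0.5,0,0],[1,0,0],[1,0,0],[1,0,0]], "rotation": [[0,0,-0.9],[0,0,-1],[0,0,-1],[0,0,-0.92],[0,0,0],[0,0,0],[0,0,0],[0,0,0]], "claw": 1}}

```text
time: 29.82
tool_pos: [630.8, -51.5, 174.2]
tcp_rot: [-0.001, 0.707, 0.707, 0.0]
wrist_force: [0.3, 0.5, 0.3]
finger_gap: 85.2
```

>>> {"method": "servo_tool", "body": {"dp": [[1,-0.1,0],[1,-0.1,0],[1,-0.1,0],[1,-0.1,0],[1,-0.1,0],[1,-0.1,0],[1,-0.1,0],[1,-0.1,0]], "rotation": [[0,0,0],[0,0,0],[0,0,0],[0,0,0],[0,0,0],[0,0,0],[0,0,0],[0,0,0]]}}

```text
time: 30.82
tool_pos: [606.1, 188.3, 174.3]
tcp_rot: [-0.001, 0.707, 0.707, -0.0]
wrist_force: [-0.6, 0.1, 0.6]
finger_gap: 85.5
```

>>> {"method": "servo_tool", "body": {"dp": [[1,-0.1,0.7],[1,-0.1,0.7],[1,-0.1,0.8],[1,-0.1,0.8],[1,0,0],[0.5,0,0],[0,0,0],[0,0,0]], "rotation": [[0,0,0],[0,0,0],[0,0,0],[0,0,0],[0,0,0],[0,0,0],[0,0,0],[0,0,0]]}}

```text
time: 31.82
tool_pos: [595.7, 349.1, 84.2]
tcp_rot: [0.0, 0.708, 0.706, -0.001]
wrist_force: [0.7, -0.9, 0.2]
finger_gap: 85.5
```

```bash
python3 - <<'E'
from meas import *
print(cast('top',(160+257/5-.4,140+184/5-.4),31))
delta((594.5,360,3));rotto(90)
s=viewer.camera('side');crop(s,250,100,350,180,6,'pics/s15.png')
E
```

```text
[593.45988417 356.52002968  31.        ]
pos [595.7 349.1  84.2] gap 85.5 F [ 0.7 -0.9  0.2]
axes [[0.002, 1.0, -0.001], [1.0, -0.002, -0.0], [-0.0, -0.001, -1.0]]
dp units [ 0.37 -0.04  2.71]
rot units [-0.01  0.02 -0.03]
```

View pics/s15.png

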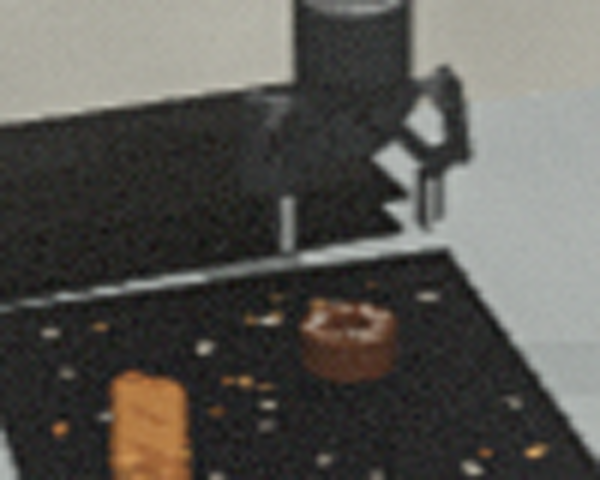

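>>> {"method": "servo_tool", "body": {"dp": [[0.33,-0.05,0.5],[0,0,0.9],[0,0,0.8],[0,0,0.4],[0,0,0.17],[0,0,0]], "rotation": [[0,0,0],[0,0,0],[0,0,0],[0,0,0],[0,0,0],[0,0,0]]}}

```text
time: 32.62
tool_pos: [593.6, 361.0, 1.0]
tcp_rot: [-0.001, 0.707, 0.707, -0.0]
wrist_force: [0.4, 0.4, 0.4]
finger_gap: 85.3
```

>>> {"method": "servo_tool", "body": {"dp": [[0,0,0],[0,0,0],[0,0,0],[0,0,0],[0,0,0],[0,0,0]], "rotation": [[0,0,0],[0,0,0],[0,0,0],[0,0,0],[0,0,0],[0,0,0]], "claw": 0, "force": 50}}

```text
time: 33.38
tool_pos: [594.2, 361.6, 2.5]
tcp_rot: [-0.0, 0.707, 0.707, 0.001]
wrist_force: [0.2, -1.0, 5.9]
finger_gap: 61.1
```

>>> {"method": "servo_tool", "body": {"dp": [[0,0,-0.3],[0,0,-0.6],[0,0,-0.8],[0,0,-0.8],[0,0,-0.5],[0,0,0],[0,0,0]], "rotation": [[0,0,0],[0,0,0],[0,0,0],[0,0,0],[0,0,0],[0,0,0],[0,0,0]]}}

```text
time: 34.25
tool_pos: [593.2, 360.2, 90.2]
tcp_rot: [-0.0, 0.707, 0.707, -0.001]
wrist_force: [-0.2, -0.1, -0.2]
finger_gap: 61.4
```

```bash
python3 - <<'E'
from meas import *
delta((594.5,360,3));rotto(90)
s=viewer.camera('side');crop(s,250,80,350,180,6,'pics/s16.png')
E
```

```text
pos [593.2 360.2  90.2] gap 61.4 F [-0.2 -0.1 -0.2]
axes [[0.0, 1.0, -0.001], [1.0, -0.0, -0.002], [-0.002, -0.001, -1.0]]
dp units [-0.    0.05  2.91]
rot units [-0.03  0.01 -0.  ]
```

View pics/s16.png

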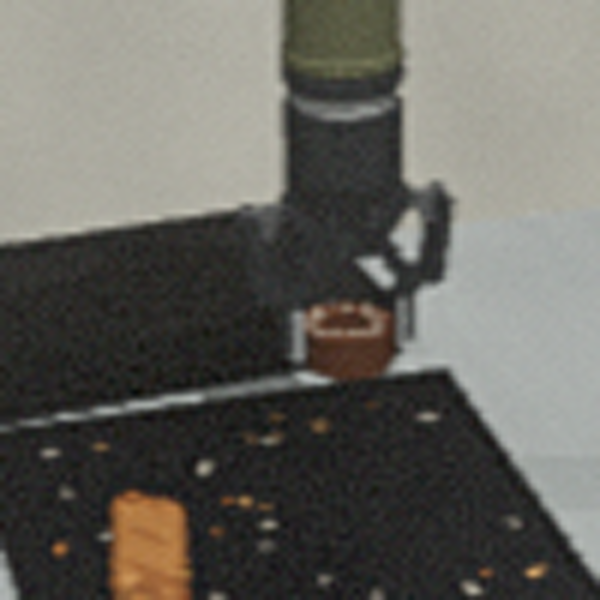

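>>> {"method": "servo_tool", "body": {"dp": [[-0.5,-0.1,0],[-0.9,-0.2,0],[-1,-0.24,0],[-1,-0.24,0],[-1,-0.24,0],[-1,-0.24,0],[-1,-0.24,0],[-1,-0.24,0]], "rotation": [[0,0,0],[0,0,0],[0,0,0],[0,0,0],[0,0,0],[0,0,0],[0,0,0],[0,0,0]]}}

```text
time: 35.3
tool_pos: [540.3, 136.4, 90.5]
tcp_rot: [-0.001, 0.707, 0.707, -0.001]
wrist_force: [-0.3, -0.5, -0.9]
finger_gap: 60.9
```

>>> {"method": "servo_tool", "body": {"dp": [[-1,-0.24,0],[-1,-0.24,0],[-1,-0.24,0],[-1,-0.24,0],[-1,-0.24,0],[-1,-0.24,0],[-1,-0.24,0],[-1,-0.24,0]], "rotation": [[0,0,0],[0,0,0],[0,0,0],[0,0,0],[0,0,0],[0,0,0],[0,0,0],[0,0,0]]}}

```text
time: 36.3
tool_pos: [482.3, -103.0, 90.6]
tcp_rot: [-0.001, 0.707, 0.707, -0.001]
wrist_force: [-0.2, -0.2, 0.2]
finger_gap: 61.3
```

>>> {"method": "servo_tool", "body": {"dp": [[-0.9,-0.2,0],[-0.54,-0.12,0],[0,0,0],[0,0,0],[0,0,0]], "rotation": [[0,0,0],[0,0,0],[0,0,0],[0,0,0],[0,0,0]]}}

```text
time: 36.92
tool_pos: [474.6, -142.9, 91.0]
tcp_rot: [-0.001, 0.706, 0.708, 0.0]
wrist_force: [-1.1, -0.1, -0.6]
finger_gap: 60.9
```

```bash
python3 - <<'E'
from meas import *
delta((474,-145,5));rotto(90)
s=viewer.camera('side');crop(s,280,180,360,260,8,'pics/s17.png')
p=telemetry.state()['tool_pos']
print('pred ring ctr crop px',(proj('side',p+[0,0,14.5])-[280,180])*8,'top ctr',(proj('side',p+[0,0,28.5])-[280,180])*8,'bot',(proj('side',p+[0,0,.5])-[280,180])*8)
c=comp(masks(s)['brown'],(280,180,360,235),5); M=cv2.moments(c.astype(np.float32)); print((np.array([M['m10'],M['m01']])/M['m00']-[280,180])*8, (c.min(0)-[280,180])*8,(c.max(0)-[280,180])*8)
E
```

```text
pos [ 474.6 -142.9   91. ] gap 60.9 F [-1.1 -0.1 -0.6]
axes [[-0.002, 1.0, 0.001], [1.0, 0.002, -0.0], [-0.0, 0.001, -1.0]]
dp units [-0.07 -0.02  2.87]
rot units [-0.01 -0.02  0.03]
pred ring ctr crop px [279.41950557 269.93435031] top ctr [279.0974578  238.01513553] bot [279.73780255 301.48181097]
[285.18463445 274.80049566] [208. 208.] [360. 344.]
```

View pics/s17.png

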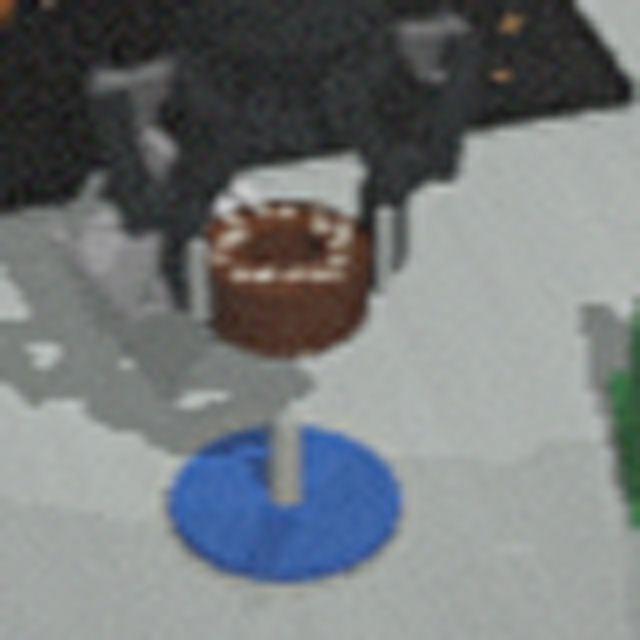

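>>> {"method": "servo_tool", "body": {"dp": [[0,0,0.5],[0,0,0.6],[0,0,0.4],[0,0,0.2],[0,0,0.2],[0,0,0]], "rotation": [[0,0,0],[0,0,0],[0,0,0],[0,0,0],[0,0,0],[0,0,0]]}}

```text
time: 37.72
tool_pos: [473.9, -144.3, 33.7]
tcp_rot: [-0.001, 0.707, 0.707, -0.0]
wrist_force: [0.2, -0.5, 0.2]
finger_gap: 61.1
```

```bash
python3 - <<'E'
from meas import *
delta((474,-145,5.5))
s=viewer.camera('side');crop(s,280,180,360,260,8,'pics/s18.png')
E
```

```text
pos [ 473.9 -144.3   33.7] gap 61.1 F [ 0.2 -0.5  0.2]
axes [[0.0, 1.0, 0.0], [1.0, -0.0, -0.001], [-0.001, 0.0, -1.0]]
dp units [-0.02  0.    0.94]
```

View pics/s18.png

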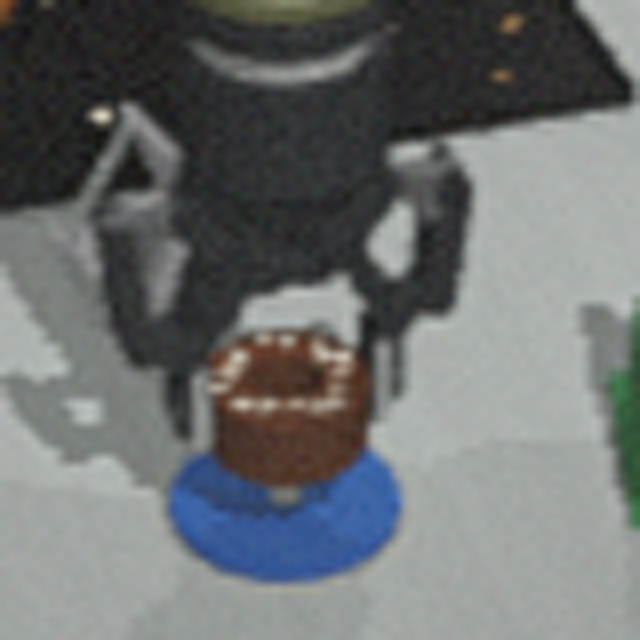

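Ring's underside is below the post tip, no contact force. Continuing down.

>>> {"method": "servo_tool", "body": {"dp": [[0,0,0.3],[0,0,0.3],[0,0,0.15],[0,0,0.08],[0,0,0],[0,0,0]], "rotation": [[0,0,0],[0,0,0],[0,0,0],[0,0,0],[0,0,0],[0,0,0]]}}

```text
time: 38.52
tool_pos: [474.1, -144.3, 9.1]
tcp_rot: [-0.0, 0.707, 0.707, -0.0]
wrist_force: [0.4, 0.8, -0.4]
finger_gap: 61.1
```

>>> {"method": "servo_tool", "body": {"dp": [[0,0,0.06],[0,0,0.05],[0,0,0],[0,0,0]], "rotation": [[0,0,0],[0,0,0],[0,0,0],[0,0,0]]}}

```text
time: 39.02
tool_pos: [474.0, -144.3, 5.7]
tcp_rot: [-0.001, 0.707, 0.707, -0.0]
wrist_force: [-0.4, 0.1, -0.6]
finger_gap: 61.2
```

>>> {"method": "servo_tool", "body": {"dp": [[0,0,0.04],[0,0,0.03],[0,0,0],[0,0,0]], "rotation": [[0,0,0],[0,0,0],[0,0,0],[0,0,0]]}}

```text
time: 39.52
tool_pos: [474.0, -144.4, 5.3]
tcp_rot: [0.0, 0.707, 0.707, -0.0]
wrist_force: [-3.5, 1.2, 18.6]
finger_gap: 61.4
```

```bash
python3 - <<'E'
from meas import *
delta((474,-145,5.5))
s=viewer.camera('side');crop(s,280,180,360,260,8,'pics/s19.png')
E
```

```text
pos [ 474.  -144.4    5.3] gap 61.4 F [-3.5  1.2 18.6]
axes [[0.0, 1.0, -0.001], [1.0, -0.0, 0.0], [0.0, -0.001, -1.0]]
dp units [-0.02 -0.   -0.01]
```

View pics/s19.png

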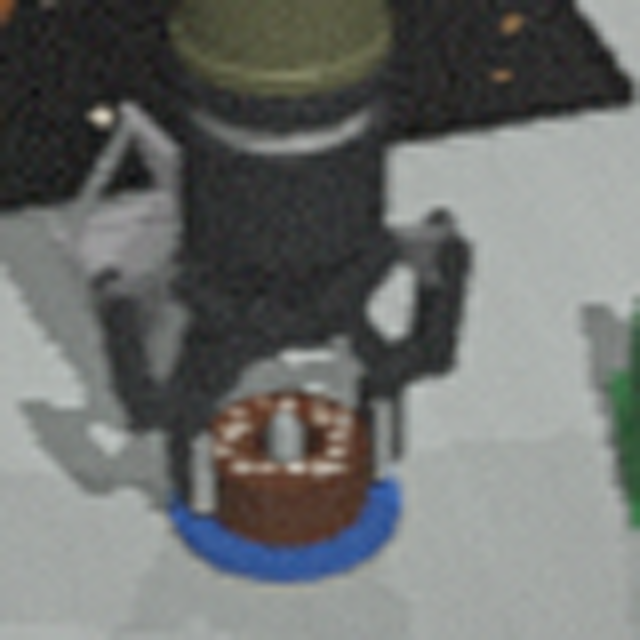

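>>> {"method": "servo_tool", "body": {"dp": [[0,0,0],[0,0,0],[0,0,0],[0,0,0],[0,0,-0.5],[0,0,-1],[0,0,-1],[0,0,-1]], "rotation": [[0,0,0],[0,0,0],[0,0,0],[0,0,0],[0,0,0],[0,0,0],[0,0,0],[0,0,0]], "claw": 1}}

```text
time: 40.58
tool_pos: [473.8, -144.4, 109.4]
tcp_rot: [-0.001, 0.707, 0.707, -0.0]
wrist_force: [0.2, -0.4, 0.6]
finger_gap: 85.1
```

>>> {"method": "servo_tool", "body": {"dp": [[0.5,0,-1],[1,0,0],[1,0,0],[1,0,0],[1,0,0],[1,0,0],[1,0,0],[1,0,0]], "rotation": [[0,0,0],[0,0,0],[0,0,0],[0,0,0],[0,0,0],[0,0,0],[0,0,0],[0,0,0]]}}

```text
time: 41.58
tool_pos: [473.9, 81.5, 138.5]
tcp_rot: [-0.001, 0.707, 0.707, -0.001]
wrist_force: [-0.1, 0.3, -0.6]
finger_gap: 85.2
```

>>> {"method": "servo_tool", "body": {"dp": [[1,-0.2,0],[1,-0.2,0],[1,-0.2,0],[1,-0.2,0],[1,-0.2,0],[0.9,-0.1,0],[0,0,0],[0,0,0]], "rotation": [[0,0,0],[0,0,0],[0,0,0],[0,0,0],[0,0,0],[0,0,0],[0,0,0],[0,0,0]]}}

```text
time: 42.58
tool_pos: [441.1, 256.2, 138.4]
tcp_rot: [-0.0, 0.707, 0.707, -0.001]
wrist_force: [0.2, -0.4, -0.3]
finger_gap: 85.7
```

```bash
python3 - <<'E'
from meas import *
delta((440,264.5,4));rotto(78)
s=viewer.camera('side');crop(s,240,120,400,240,5,'pics/s20.png')
E
```

```text
pos [441.1 256.2 138.4] gap 85.7 F [ 0.2 -0.4 -0.3]
axes [[0.001, 1.0, -0.002], [1.0, -0.001, -0.002], [-0.002, -0.002, -1.0]]
dp units [ 0.28 -0.03  4.48]
rot units [-0.02  0.03  2.99]
```

View pics/s20.png

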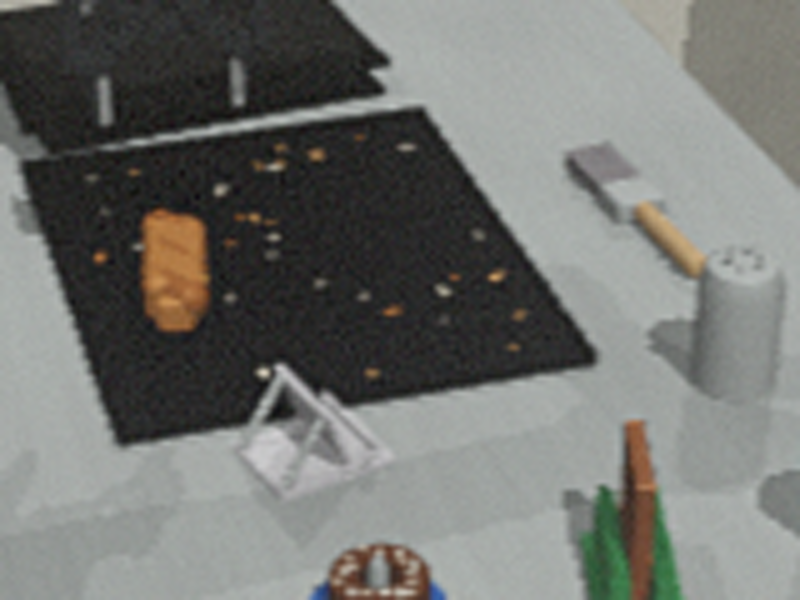

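>>> {"method": "servo_tool", "body": {"dp": [[0.28,-0.03,0],[0,0,0.3],[0,0,0.8],[0,0,0.9],[0,0,0.9],[0,0,0.8],[0,0,0.5],[0,0,0.23]], "rotation": [[0,0,0],[0,0,1],[0,0,1],[0,0,1],[0,0,0],[0,0,0],[0,0,0],[0,0,0]]}}

```text
time: 43.62
tool_pos: [440.0, 266.0, 5.1]
tcp_rot: [-0.0, 0.777, 0.629, -0.001]
wrist_force: [-0.1, 1.1, -0.4]
finger_gap: 85.4
```

>>> {"method": "servo_tool", "body": {"dp": [[0,0,0],[0,0,0],[0,0,0]], "rotation": [[0,0,0],[0,0,0],[0,0,0]]}}

```text
time: 44.0
tool_pos: [440.6, 266.3, 6.4]
tcp_rot: [-0.0, 0.777, 0.629, 0.0]
wrist_force: [-0.3, 0.4, 0.2]
finger_gap: 85.5
```

```bash
python3 - <<'E'
from meas import *
delta((440,264.5,5.5));rotto(78)
s=viewer.camera('side');crop(s,230,120,330,200,7,'pics/s21.png')
E
```

```text
pos [440.6 266.3   6.4] gap 85.5 F [-0.3  0.4  0.2]
axes [[0.208, 0.978, 0.001], [0.978, -0.208, -0.0], [-0.0, 0.001, -1.0]]
dp units [-0.06 -0.01  0.03]
rot units [-0.01 -0.01 -0.01]
```

View pics/s21.png

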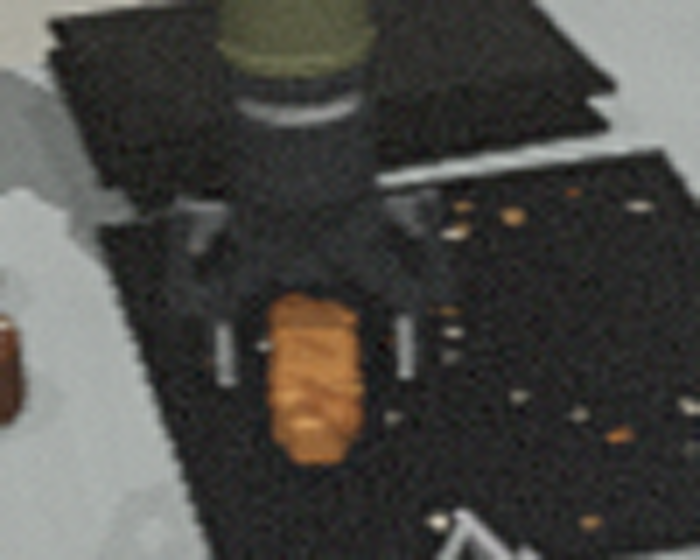

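>>> {"method": "servo_tool", "body": {"dp": [[-0.05,0,0],[0,0,0],[0,0,0],[0,0,0],[0,0,0],[0,0,0],[0,0,0]], "rotation": [[0,0,0],[0,0,0],[0,0,0],[0,0,0],[0,0,0],[0,0,0],[0,0,0]], "claw": 0, "force": 60}}

```text
time: 44.92
tool_pos: [439.8, 264.5, 6.1]
tcp_rot: [-0.0, 0.777, 0.629, -0.0]
wrist_force: [-0.7, -0.1, 5.6]
finger_gap: 43.2
```

>>> {"method": "servo_tool", "body": {"dp": [[0,0,-0.3],[0,0,-0.6],[0,0,-0.8],[0,0,-0.8],[0,0,-0.5],[0,0,0],[0,0,0]], "rotation": [[0,0,0],[0,0,0],[0,0,0],[0,0,0],[0,0,0],[0,0,0],[0,0,0]]}}

```text
time: 45.8
tool_pos: [439.7, 264.2, 95.3]
tcp_rot: [-0.0, 0.777, 0.629, -0.001]
wrist_force: [-1.0, -1.4, -0.4]
finger_gap: 43.2
```

```bash
python3 - <<'E'
from meas import *
delta((448,-379,8));rotto(100)
s=viewer.camera('side');crop(s,230,100,330,200,6,'pics/s22.png')
E
```

```text
pos [439.7 264.2  95.3] gap 43.2 F [-1.  -1.4 -0.4]
axes [[0.208, 0.978, -0.001], [0.978, -0.208, -0.002], [-0.002, -0.0, -1.0]]
dp units [-20.91   4.74   2.92]
rot units [-0.03  0.01 -5.5 ]
```

View pics/s22.png

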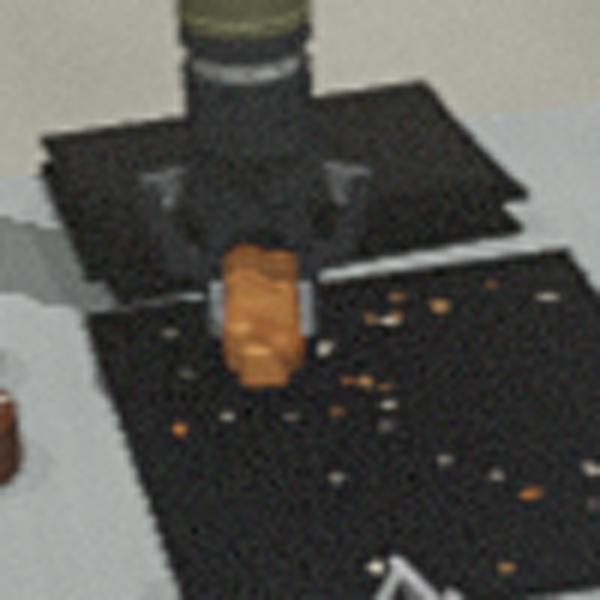

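>>> {"method": "servo_tool", "body": {"dp": [[0,0,0],[0,0,0],[0,0,0],[-0.5,0,0],[-0.9,0,0],[-1,0,0],[-1,0,0],[-1,0,0]], "rotation": [[0,0,-1],[0,0,-1],[0,0,-1],[0,0,0],[0,0,0],[0,0,0],[0,0,0],[0,0,0]]}}

```text
time: 46.85
tool_pos: [439.3, 130.2, 95.4]
tcp_rot: [-0.0, 0.708, 0.706, -0.001]
wrist_force: [0.9, -0.0, -1.5]
finger_gap: 43.5
```

>>> {"method": "servo_tool", "body": {"dp": [[-1,0,0],[-1,0,0],[-1,0,0],[-1,0,0],[-1,0.05,0],[-1,0.05,0],[-1,0.05,0],[-1,0.05,0]], "rotation": [[0,0,0],[0,0,0],[0,0,0],[0,0,0],[0,0,0],[0,0,0],[0,0,0],[0,0,0]]}}

```text
time: 47.85
tool_pos: [444.7, -109.4, 95.4]
tcp_rot: [-0.001, 0.708, 0.706, -0.001]
wrist_force: [0.7, 0.1, -0.8]
finger_gap: 43.1
```

>>> {"method": "servo_tool", "body": {"dp": [[-1,0.05,0],[-1,0,0],[-1,0,0],[-1,0,0],[-1,0,0],[-1,0,0],[-1,0,0],[-0.9,0,0]], "rotation": [[0,0,0],[0,0,0],[0,0,0],[0,0,0],[0,0,0],[0,0,0],[0,0,0],[0,0,0]]}}

```text
time: 48.85
tool_pos: [445.3, -346.2, 94.8]
tcp_rot: [-0.001, 0.708, 0.706, -0.001]
wrist_force: [-0.1, 0.2, -0.8]
finger_gap: 43.2
```

>>> {"method": "servo_tool", "body": {"dp": [[-0.6,0,0],[-0.5,0,0],[0,0,0],[0,0,0],[0,0,0],[0,0,0],[0,0,0]], "rotation": [[0,0,0],[0,0,0],[0,0,-0.8],[0,0,-0.9],[0,0,-0.8],[0,0,0],[0,0,0]]}}

```text
time: 49.72
tool_pos: [447.0, -377.4, 95.5]
tcp_rot: [-0.001, 0.643, 0.766, -0.0]
wrist_force: [0.3, -0.3, -1.4]
finger_gap: 43.0
```

```bash
python3 - <<'E'
from meas import *
delta((448,-379,8));rotto(100)
s=viewer.camera('side');crop(s,280,230,400,350,5,'pics/s23.png')
t=viewer.camera('top');crop(t,380,180,500,270,5,'pics/t23.png')
E
```

```text
pos [ 447.  -377.4   95.5] gap 43.0 F [ 0.3 -0.3 -1.4]
axes [[-0.172, 0.985, 0.001], [0.985, 0.172, -0.002], [-0.002, 0.0, -1.0]]
dp units [-0.06  0.03  2.92]
rot units [-0.02 -0.01 -0.02]
```

View pics/s23.png

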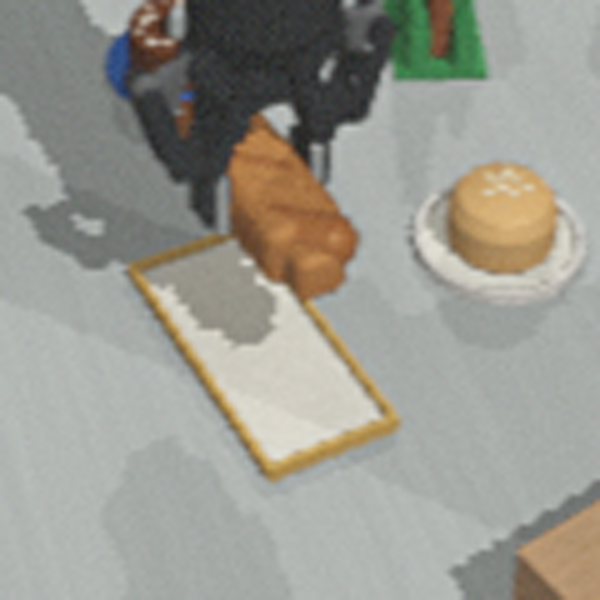

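View pics/t23.png

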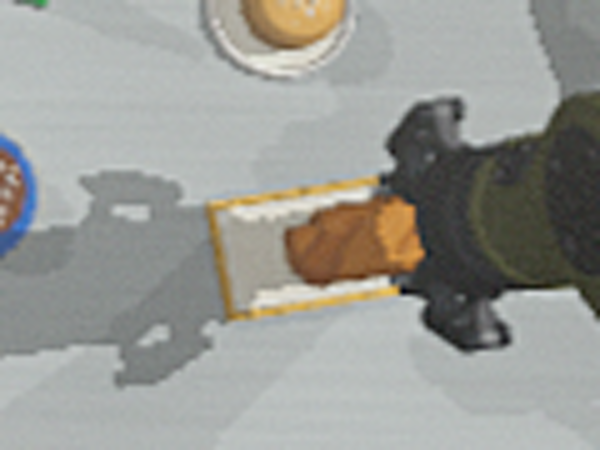

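>>> {"method": "servo_tool", "body": {"dp": [[-0.05,0.02,0.5],[0,0,0.8],[0,0,0.7],[0,0,0.4],[0,0,0.2],[0,0,0.1],[0,0,0]], "rotation": [[0,0,0],[0,0,0],[0,0,0],[0,0,0],[0,0,0],[0,0,0],[0,0,0]]}}

```text
time: 50.7
tool_pos: [448.4, -378.9, 15.0]
tcp_rot: [-0.0, 0.643, 0.766, -0.0]
wrist_force: [0.1, -1.1, -1.1]
finger_gap: 43.1
```

```bash
python3 - <<'E'
from meas import *
delta((448,-379,8));rotto(100)
s=viewer.camera('side');crop(s,280,230,400,350,5,'pics/s24.png')
E
```

```text
pos [ 448.4 -378.9   15. ] gap 43.1 F [ 0.1 -1.1 -1.1]
axes [[-0.173, 0.985, 0.0], [0.985, 0.173, -0.001], [-0.001, -0.0, -1.0]]
dp units [-0.   -0.01  0.23]
rot units [-0.01 -0.   -0.  ]
```

View pics/s24.png

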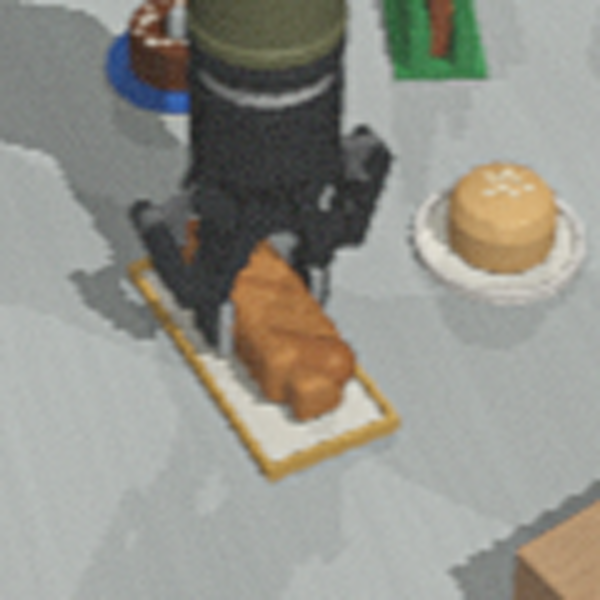

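>>> {"method": "servo_tool", "body": {"dp": [[0,0,0.1],[0,0,0.07],[0,0,0.04],[0,0,0],[0,0,0]], "rotation": [[0,0,0],[0,0,0],[0,0,0],[0,0,0],[0,0,0]]}}

```text
time: 51.38
tool_pos: [448.1, -378.8, 8.4]
tcp_rot: [-0.0, 0.643, 0.766, -0.0]
wrist_force: [-0.1, -0.1, -1.4]
finger_gap: 43.0
```

>>> {"method": "servo_tool", "body": {"dp": [[0,0,0.04],[0,0,0],[0,0,0]], "rotation": [[0,0,0],[0,0,0],[0,0,0]]}}

```text
time: 51.75
tool_pos: [448.2, -378.8, 7.2]
tcp_rot: [-0.0, 0.643, 0.766, -0.0]
wrist_force: [0.5, -0.9, -1.0]
finger_gap: 43.1
```

>>> {"method": "servo_tool", "body": {"dp": [[0,0,0.04],[0,0,0],[0,0,0]], "rotation": [[0,0,0],[0,0,0],[0,0,0]]}}

```text
time: 52.12
tool_pos: [448.2, -378.8, 7.2]
tcp_rot: [-0.0, 0.643, 0.766, -0.001]
wrist_force: [-3.3, -0.2, 9.6]
finger_gap: 43.0
```

```bash
python3 - <<'E'
from meas import *
delta((448,-379,8));rotto(100)
s=viewer.camera('side');crop(s,280,230,400,350,5,'pics/s25.png')
E
```

```text
pos [ 448.2 -378.8    7.2] gap 43.0 F [-3.3 -0.2  9.6]
axes [[-0.174, 0.985, -0.0], [0.985, 0.174, -0.001], [-0.001, -0.001, -1.0]]
dp units [-0.   -0.01 -0.03]
rot units [-0.01  0.01 -0.  ]
```

View pics/s25.png

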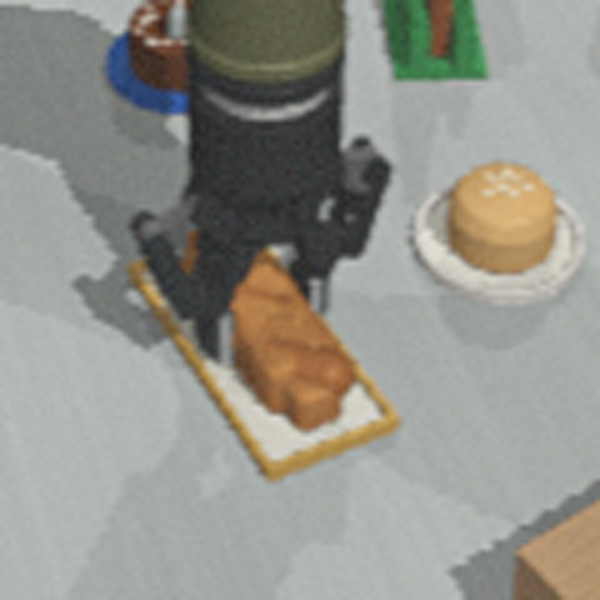

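>>> {"method": "servo_tool", "body": {"dp": [[0,0,0],[0,0,0],[0,0,0],[0,0,0],[0,0,-0.5],[0,0,-1],[0,0,-1],[0,0,-1]], "rotation": [[0,0,0],[0,0,0],[0,0,0],[0,0,0],[0,0,0],[0,0,0],[0,0,0],[0,0,0]], "claw": 1}}

```text
time: 53.18
tool_pos: [448.3, -378.7, 112.9]
tcp_rot: [-0.0, 0.643, 0.766, -0.0]
wrist_force: [0.1, 0.5, 0.6]
finger_gap: 85.5
```

>>> {"method": "servo_tool", "body": {"dp": [[0,0,-1],[0,0,-1],[0,0,-1],[0.8,-0.3,0],[1,-0.3,0],[1,-0.3,0],[1,-0.3,0],[0,0,0]], "rotation": [[0,0,0],[0,0,0],[0,0,0],[0,0,0],[0,0,0],[0,0,0],[0,0,0],[0,0,0]]}}

```text
time: 54.18
tool_pos: [392.1, -270.8, 202.2]
tcp_rot: [-0.001, 0.641, 0.767, -0.001]
wrist_force: [0.8, -0.7, 0.1]
finger_gap: 85.3
```

```bash
python3 - <<'E'
from meas import *
st=telemetry.state();print(st['tool_pos'],st['time'])
s=viewer.camera('side');crop(s,280,180,440,340,4,'pics/s26.png')
t=viewer.camera('top');crop(t,295,90,485,255,4,'pics/t26.png')
m=masks(t); 
for n,b,k,z in(('loaf',(410,205,485,250),'tan',24),('bun',(418,160,455,203),'tan',22),('ring',(355,200,392,240),'brown',20),('blue',(340,190,400,245),'blue',6)):
    try: info('top',comp(m[k],b,3),z,n)
    except Exception as e: print(n,e)
E
```

```text
[ 392.05817983 -270.77486272  202.16361798] 54.175
top loaf cent [ 468.5 -404.5] rect [ 473.  -406.7] [35.3 79.9] 12.1 circ [ 473.7 -406.3] 40.7
top bun cent [ 596.8 -346.2] rect [ 596.4 -346.7] [56.7 59.8] 1.0 circ [ 596.7 -346.5] 31.4
top ring cent [ 476.6 -147.8] rect [ 474.8 -147.6] [55.4 58.6] 0.9 circ [ 475.4 -147.1] 29.9
top blue cent [ 474.2 -144.6] rect [ 474.3 -145.2] [84. 81.] 0.1 circ [ 474.5 -144. ] 42.5
```

View pics/s26.png

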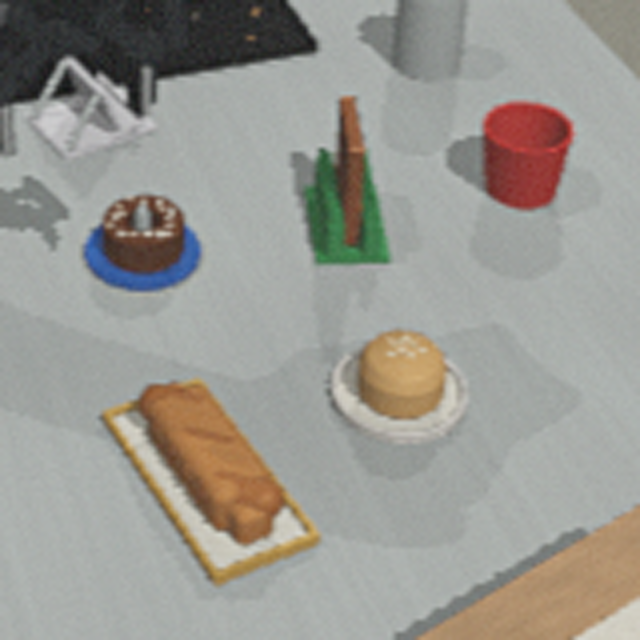

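View pics/t26.png

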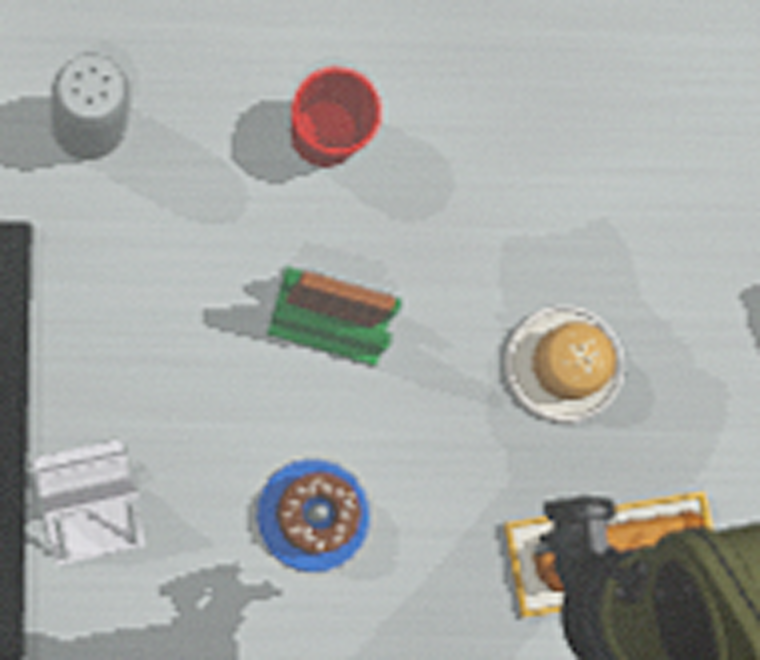

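```bash
python3 - <<'E'
from meas import *
s=viewer.camera('side');t=viewer.camera('top');m=masks(s)
c0=comp(m['tan'],(300,270,365,335),3)
hsv=cv2.cvtColor(s,cv2.COLOR_RGB2HSV)
lm=(hsv[:,:,0]>5)&(hsv[:,:,0]<19)&(hsv[:,:,1]>120)&(hsv[:,:,2]<235)
lm=cv2.morphologyEx(lm.astype(np.uint8),cv2.MORPH_OPEN,np.ones((5,5),np.uint8))>0
info('side',comp(lm,(305,265,365,330),3),24,'loaf')
# crisp top edge: side crop corners / top crop strip
a=(295+348/4-.4,90+291/4-.4)
b=(280+352/4-.4,180+122/4-.4)
print('crisp top ctr',tri(a,b))
crop(t,350,145,410,190,12,'pics/t27.png'); crop(s,345,195,390,255,10,'pics/s27.png')
E
```

```text
side loaf cent [ 449.5 -381.8] rect [ 449.2 -382.1] [ 51.5 144. ] 9.6 circ [ 444.9 -382.8] 72.1
crisp top ctr (array([ 632.80011633, -156.72115667,   94.75038936]), np.float64(0.30568649122131686))
```

View pics/t27.png

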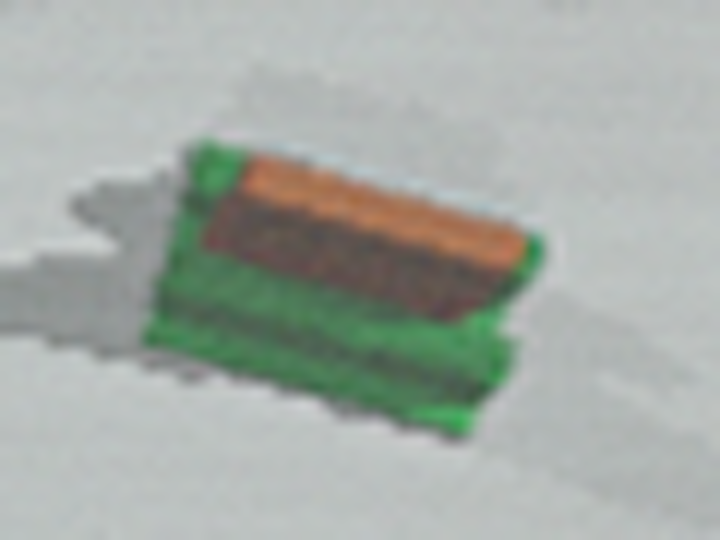

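View pics/s27.png

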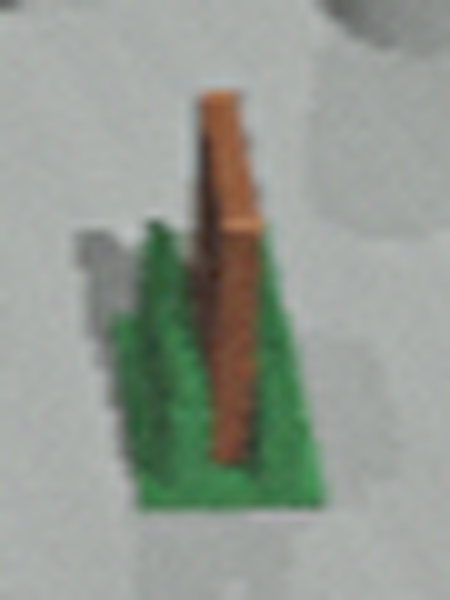

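```bash
python3 -c "
from workcell import telemetry,robot
print(robot.finish_job(), telemetry.state()['time'])"
```

```text
the job is handed in; nothing more can be done
the job is handed in; nothing more can be done
```

All four baked things are packed and released, and the job is handed in at about 55 s of the 120 s. I lowered each one until the wrist force showed it touching down (3–19 N), then opened the gripper and backed away.

Last checks from the cameras, with the arm clear:

| Item | Measured | Should be at | Result |
|---|---|---|---|
| Bun | (597, −346) mm | tray centre about (596, −344) | flat, about 3 mm off |
| Ring cake | (475–477, −147) mm | post (474, −145) | seated on the blue base, post showing in the hole |
| Crispbread | top edge centre at z of about 95 mm, (633, −157) | top edge at z = 96 mm, slot centre (628, −158) | upright, about 5 mm off across the slot |
| Loaf | (449, −382) mm | tray centre (448, −379) | lying flat along the tray, about 0.5° off its line |

- **Shaker and cup:** both still standing and apparently where they started in the last pictures; I did not measure their positions again.
- **Loaf check:** the arm partly covered the loaf in the last top picture, so its final position comes from the side camera alone.
- **Camera disagreement:** the two cameras differed by up to about 4 mm on the trays, which is inside the tolerances.
- **Crispbread grasp:** a wrist joint reached the edge of its range while the gripper tilted to match the lean. The arm then took another posture and reached the full tilt.
- **Slot contact:** on the way in, the crispbread touched one slot wall with about 5 N, and I shifted it before lowering further.

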